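# Fit and lock the boot scraper insert on the shoe rack

### The job

Fit the boot scraper insert that has the notched end onto the shoe rack: lay it gently (do not drop it), rib up, flat between the two low rails on top of the rack with its notch over the upright pin, and let go of it. Then lock it by reaching under the rack's front lip and pressing the hidden bar fully up from below, so that the bolt stands up in front of the insert. Leave all the other things where they are.

Things in the scene. Friction and masses are not known exactly. Their poses are not given: they have to be found in the camera images.
- insert_grip (a point): Grip point of the loose steel scraper insert: flat plate 100 x 50 x 4 mm (x, y, z) with one upright rib along x, 8 mm thick, 70 mm long, its top 38 mm above the plate's underside. The point is at the rib's middle, 28 mm above the underside. About 0.25 kg, lying rib up on the table. x points along the rib to the notched end, z up. A second insert is alike but has a plain square end.
- insert_notch (a point): Point level with the insert's underside, on its mid line, 40 mm towards +x from insert_grip, where the pin's axis should come. The notch is a slot 16 mm wide (y) and 22 mm deep (x), open at the plate's +x end; the point is 14 mm from that end. Same axes as insert_grip.
- seat_pin (a point): Foot of the pin on the fixed shoe rack's level top sheet (top 200 mm above the table). Pin 8 mm across, 9 mm high. x points away from the rack's front edge, y along the rack, z up. Two rails 5 mm high run along x, inner faces 29 mm either side of the pin's line, from 82 to 2 mm before (-x) the pin. The insert lies between them, notched end to +x, insert_notch on this point.
- lip_edge (a point): Top of the sheet's front edge, on the pin's line, 107 mm before (-x) the pin; axes as seat_pin. The rack is 300 mm wide (y), its sheet 240 mm deep (x) and 4 mm thick. The front part is a bare lip, overhanging the space below it, which is free down to the table apart from the lock bar and, at the rack's two ends, 12 mm deep braces.
- flaps (a point): Middle of the upright front of the rack's two closed flaps, 87 mm behind the lip edge, 100 mm above the table; small pulls stand out 11 mm from them. Axes as seat_pin.
- lock_bar (a point): Centre of the round press bar under the lip: 14 mm across, 40 mm long along y (axes as seat_pin), 14 mm behind the lip edge; at first 14 mm below the sheet's underside. It only slides straight up, 8 mm, against a steady friction of about 4 N, and stays where left. A closed gripper tilted 35 to 45 degrees from upright, fingers pointing down and in under the lip, can lift it with the upper side of its fingers.
- bolt_top (a point): Top of the lock's bolt, 6 mm (x) by 24 mm (y), seen from above in a dark slot in the sheet straight above the bar and moving with it: 1.5 mm below the sheet's top when down, 6.5 mm above it when locked, then just in front of the insert's square end.
- lock (a joint): How far the bar and bolt have been pressed up: 0 m down (unlocked), 0.008 m fully up (locked).
- plain_grip (a point): The other insert, without a notch, same sizes and axes; this point is on its rib 28 mm above its underside. Not wanted; lies on the table near the notched one.
- tin: Closed polish tin, 84 mm across, 24 mm high, on the rack's top; origin at the centre of its underside.
- brush: Hard bristle brush, 48 x 135 x 38 mm (x, y, z), on the rack's top; origin at the centre of its underside.
- horn: Flat plastic shoe horn, 210 mm long (x), 40 mm wide, 6 mm thick, on the table in front of the rack; origin at about the middle of its underside.
- tree: Wooden shoe tree, 235 mm long (x), 70 mm wide, 66 mm high, on the table to the left; origin at about the middle of its underside.
- bottle: Upright plastic bottle 60 mm across, 160 mm high, on the table to the left of the rack; origin at the centre of its underside.
Mind the look-alikes: they are no part of the job. What is shaped like the part that bears insert_grip but purple or red is not meant.

How it is judged:
On the way, in this order (a step that is already met when the one before it is completed fails the run):
1. the notched insert lies flat between the rails with its notch over the pin, let go, the lock still down (horizontal distance between insert_notch and seat_pin below 0.0075 m and z of insert_notch in the frame of seat_pin below 0.0025 m and angle between insert_notch's own z axis and vertical below 0.05 rad and x of insert_grip in the frame of seat_pin below -0.03 m and contact force between the fingers and insert below 0.05 N and value of joint lock below 0.003 m), for 0.2 s.
2. the bar is pressed fully up (value of joint lock above 0.0065 m), for 0.1 s.
At the end, for the whole second after the job is handed in: The lock is up by more than 6.5 of its 8 mm; the notched insert lies at rest on the rack's top within 2.5 mm of the sheet and 0.05 rad of level, its notch point within 7.5 mm of the pin's axis (pin in the notch), its length pointing to the front (value of joint lock above 0.0065 m and horizontal distance between insert_notch and seat_pin below 0.0075 m and z of insert_notch in the frame of seat_pin below 0.0025 m and angle between insert_notch's own z axis and vertical below 0.05 rad and x of insert_grip in the frame of seat_pin below -0.03 m and linear speed of insert below 0.02 m/s); the robot touches nothing.
It fails at once if the insert is dropped (falls free faster than 0.5 m/s) (linear speed of insert above 0.5 m/s and contact force between the fingers and insert below 0.05 N).
It fails at once if another thing is moved by more than 30 mm (distance of any of plain_grip, tin, brush, horn, tree, bottle from where it was at the start of the episode above 0.03 m).
It also fails if it takes over 54 s, if anything falls off the work surface, if the arm or the gripper's body presses on something with over 40 N, if the wrist force passes 120 N, or if a joint passes its speed limit or range.

### The arm

A 6-joint arm with a two-finger parallel gripper is mounted at the origin on the work surface. World frame = base frame: x ahead of the robot, y to its left, z up, the work surface at z = 0. Lengths are in m, angles in rad, forces in N, time in s.
With the tool pointing down it reaches from about 0.3 to 0.775 m from the base axis. Payload 14.6 kg.
Tool frame: the origin (TCP) lies midway between the tips of the shut fingers; the grasp point (between the pads) lies 19 mm behind it; z points along the fingers, y is the direction in which the jaws open and shut (so a half turn about z gives the same grasp; the last joint's range is limited). The gripper opens to 94 mm and grips with 3 to 60 N. Pads are 16 mm wide; open, the fingers measure 119 mm over their backs; the gripper's body (75 mm by 177 mm) begins 78 mm behind the grasp point.
Start: joints at [1.216, 0.3, 1.521, -0, 1.321, -0.067], TCP at [0.156, 0.527, 0.167] pointing down, gripper open.
Joint ranges: [-3.03, 3.03], [-0.79, 2.21], [0.23, 2.52], [-1.04, 4.18], [0, 3.07], [-2.55, 2.55]. Speed limits (rad/s): [2.22, 2.22, 2.57, 3.14, 3.14, 3.14].

### API

Orientations are given as a unit quaternion [x, y, z, w].
In Python, from cell import r gives the robot as it stands.
- The arm moves only by the tool send_rows, never from a script. Its argument "rows" is a list of rows, each a list of 5 numbers: the shift along the tool's x, y, z in cm, then the turn about the tool's z in degrees, then the finger opening in cm, from 0 to 9.4. In form: [[x, y, z, twist, grip], ...]. A call has 1 to 10 rows; each row shifts and turns the commanded pose from where the row before left it, along the tool's axes as they then stand; what a row does not reach is not made up. A row lasts 1/10 s, in which the tool goes at most 50 mm and 8.59 degrees, less where a joint would pass 70% of its speed; a pose out of reach is approached as far as the arm can. A call with a gripper value outside its range is refused whole. The fingers move at their own pace and stop on an object; "force" is the grip in N (left out, the last holds). Time passes only in rows, so rows that do not move let the fingers close. It gives the time, the measured TCP pose, the force and the opening at its end, in the units of the state.
- r.read_state(): the state, without advancing time (a new reading comes with each control period).
- r.grab_frame(name): name is "side" or "top"; returns a dict with "pixels" (480x640x3 uint8, blue, green, red), "K" (3x3 intrinsics, pixels), "rvec" (rotation vector, rad) and "tvec" (3), from world to camera coordinates, as OpenCV has them. Camera axes: x right, y down, z forward; pixel columns grow to the right and rows downward; lengths in m; the calibration is good to about 2 mm. A picture is of the moment at which its call begins. There is no depth.
- r.job_done(): hands the job in, once; it reports no verdict.
The state is a dict: "t": time; "q": joint angles; "dq": joint speeds; "tau": joint torques, N m; "tcp_pos": TCP position; "tcp_rot": TCP orientation; "force": force on the tool from outside, world axes, zero at the start; "ft_torque": the same for the moment, N m; "gripper_width": opening from 0.0 (shut) to 1.0 (fully open).
Only numpy, scipy, OpenCV 4.12 (cv2) and the standard library are available. Lean on these libraries where they do the work, as an engineer would, in place of code of your own. Each camera call takes 0.05 s, during which the arm holds its last target.

## Working session

There is one attempt and no reset: what is moved stays moved. The work goes in short steps, Python scripts to look and compute and a tool call to move; the robot and the scene stay as the last step left them, time stands still between calls to the robot, and variables do not carry over. Pictures are saved under pics/ and viewed, and the job is handed in when it is done.

Besides the shell and the picture viewer there is one more tool, called after "Call:" in YAML: its name, and indented under it one key for each argument. send_rows: Moves the arm, as the interface text tells. Its arguments: {"type":"object","properties":{"rows":{"type":"array"},"force":{"type":"number"}},"required":["rows"]}

```bash
mkdir -p pics; ls; python3 - <<'E'
from cell import r
import cv2,numpy as np
s=r.read_state();print(s)
for n in("side","top"):
    f=r.grab_frame(n);cv2.imwrite(f"pics/{n}0.png",f["pixels"]);print(n,f["K"],f["rvec"],f["tvec"]);R=cv2.Rodrigues(np.array(f["rvec"]))[0];print(-R.T@np.array(f["tvec"]).ravel(),R)
E
```

```text
pics
{'t': 0.0, 'q': array([ 1.21641075e+00,  3.00440744e-01,  1.52156316e+00, -4.70346249e-06,
        1.32069370e+00, -6.65885100e-02]), 'dq': array([-0.00038793, -0.00032478,  0.00157611, -0.0007861 , -0.00134253,
        0.00123642]), 'tau': array([ 1.09687312e-04, -5.31815422e+01, -3.52723145e+01,  7.08407722e-02,
        2.44256324e-02, -9.28071904e-05]), 'tcp_pos': array([0.15600768, 0.52710219, 0.16691059]), 'tcp_rot': array([ 1.43401836e-01,  9.89664392e-01, -5.40756904e-04, -1.13203957e-04]), 'force': array([0.34158367, 0.94138849, 0.85226789]), 'ft_torque': array([-0.04951045,  0.0342181 , -0.0262474 ]), 'gripper_width': 1.002097078905724}
side [[522.70439488   0.         323.39818789]
 [  0.         522.70439488 242.97729705]
 [  0.           0.           1.        ]] [ 2.40047183 -0.3009162   0.14126298] [-0.50096563  0.18474735  1.20326814]
[ 0.29707648 -0.76215913  1.03141233] [[ 0.96701476 -0.25397223  0.01950825]
 [-0.17725568 -0.72595436 -0.66450786]
 [ 0.18292864  0.63913096 -0.7470266 ]]
top [[517.91348028   0.         308.45659037]
 [  0.         517.91348028 246.38698372]
 [  0.           0.           1.        ]] [ 2.17452762 -2.13683432  0.12566011] [-0.01516439  0.53980476  1.51555671]
[ 0.35149171 -0.01609665  1.5699445 ] [[ 0.01776336 -0.99983178 -0.00456909]
 [-0.99240479 -0.01707469 -0.1218244 ]
 [ 0.12172589  0.0066984  -0.99254115]]
```

View pics/side0.png

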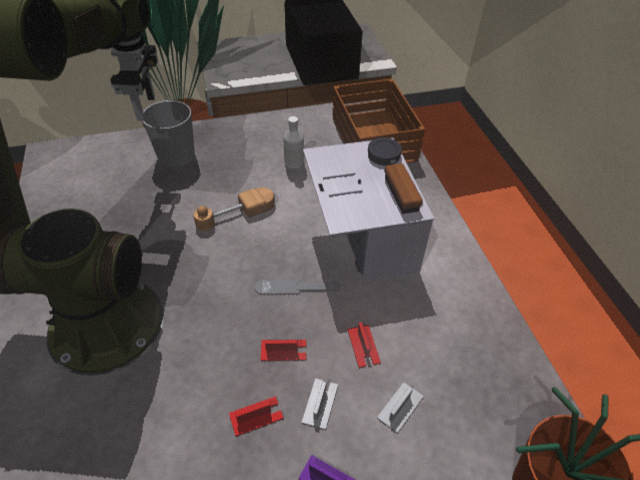

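View pics/top0.png

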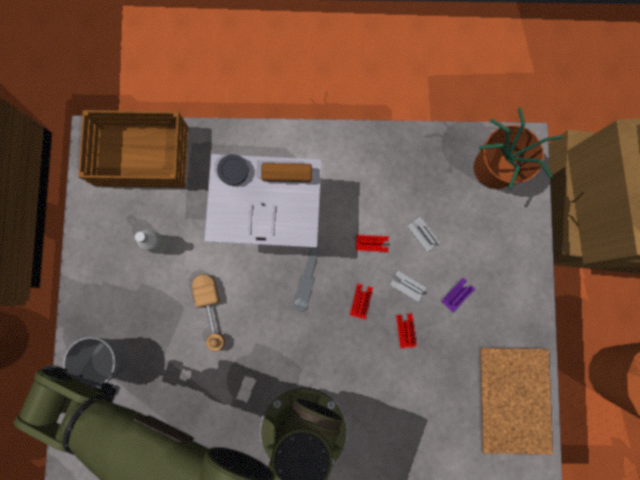

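Both views show the rack (side about (370,190), top about (263,200)). Two grey inserts are at top (424,234) and (408,286). I'll zoom in to find which one is notched.

```bash
python3 - <<'E'
import cv2,numpy as np
s=cv2.imread("pics/side0.png");t=cv2.imread("pics/top0.png")
a=cv2.resize(s[360:440,290:440],None,fx=5,fy=5,interpolation=cv2.INTER_CUBIC)
b=cv2.resize(t[205:310,380:460],None,fx=5,fy=5,interpolation=cv2.INTER_CUBIC)
cv2.imwrite("pics/zs.png",a);cv2.imwrite("pics/zt.png",b)
c=cv2.resize(s[135:245,295:440],None,fx=5,fy=5,interpolation=cv2.INTER_CUBIC)
d=cv2.resize(t[145:255,195:330],None,fx=5,fy=5,interpolation=cv2.INTER_CUBIC)
cv2.imwrite("pics/zr.png",c);cv2.imwrite("pics/zrt.png",d)
E
```

```text
(no output)
```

View pics/zs.png

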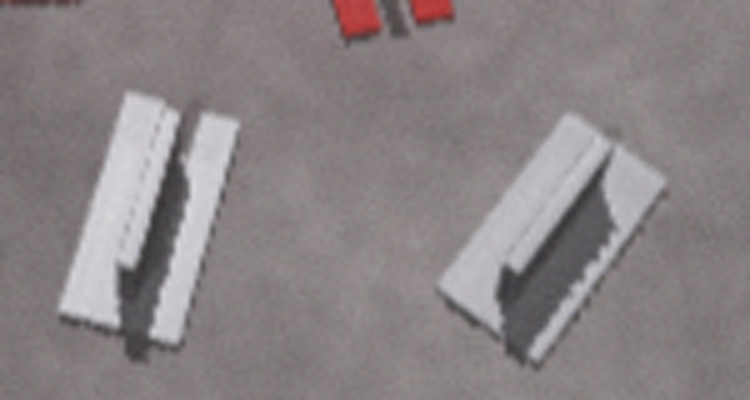

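View pics/zt.png

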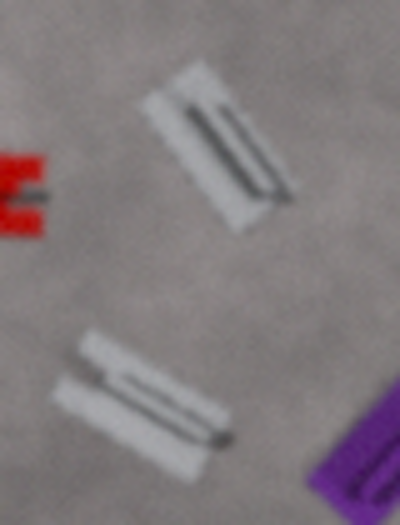

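View pics/zr.png

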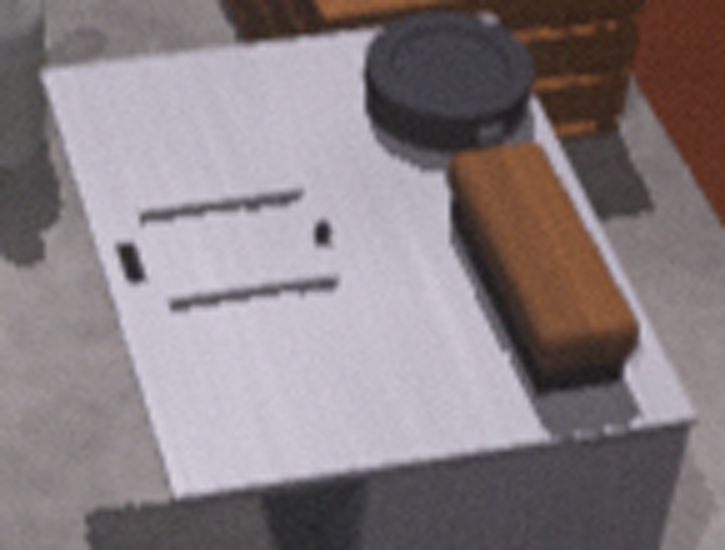

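View pics/zrt.png

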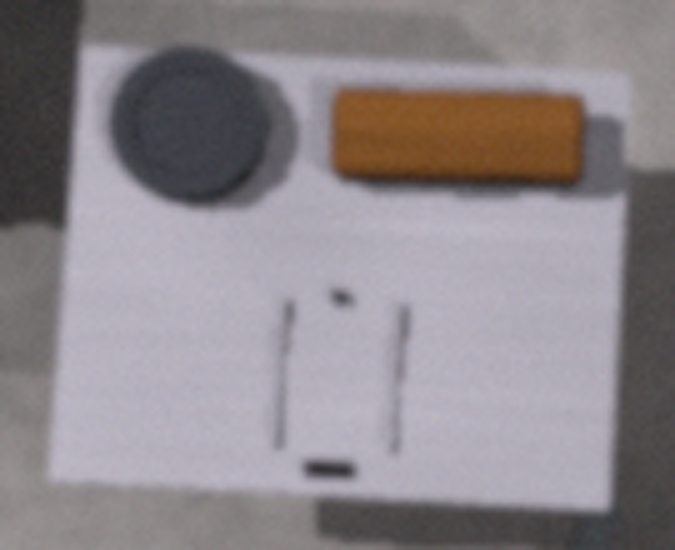

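The lower insert (top view (408,286), side view (320,404)) is the notched one. Its slot opens towards the upper left in the top view. Next I'll measure the insert and the rack in both views.

```bash
cat > h.py <<'E'
import cv2,numpy as np
from cell import r
def cam(f):
    R=cv2.Rodrigues(np.array(f["rvec"],float))[0];t=np.array(f["tvec"],float).ravel();return np.array(f["K"]),R,t
def cast(f,uv,z):
    K,R,t=cam(f);uv=np.asarray(uv,float).reshape(-1,2)
    d=(R.T@np.linalg.inv(K)@np.c_[uv,np.ones(len(uv))].T).T;c=-R.T@t
    return c+d*((z-c[2])/d[:,2])[:,None]
def proj(f,P):
    K,R,t=cam(f);return cv2.projectPoints(np.asarray(P,float).reshape(-1,1,3),R,t,K,None)[0].reshape(-1,2)
def rect(f,mask,z):
    cs,_=cv2.findContours(mask,cv2.RETR_EXTERNAL,cv2.CHAIN_APPROX_NONE)
    c=np.vstack([k for k in cs if cv2.contourArea(k)>60])
    P=cast(f,cv2.convexHull(c).reshape(-1,2),z)[:,:2]
    return cv2.minAreaRect((P*1000).astype(np.float32))
def blob(img,roi,lo,hi=255):
    x0,y0,x1,y1=roi;m=np.zeros(img.shape[:2],np.uint8)
    g=cv2.cvtColor(img,cv2.COLOR_BGR2GRAY);m[y0:y1,x0:x1]=((g[y0:y1,x0:x1]>=lo)&(g[y0:y1,x0:x1]<=hi))*255
    return m
E
python3 - <<'E'
from h import *
fs={n:r.grab_frame(n) for n in("side","top")}
roi={"side":(296,372,345,435),"top":(385,268,430,304)}
roi2={"side":(374,376,428,438),"top":(404,214,444,256)}
for n,f in fs.items():
    im=f["pixels"];g=cv2.cvtColor(im,cv2.COLOR_BGR2GRAY)
    for q in(roi,roi2):
        x0,y0,x1,y1=q[n];med=np.median(g[y0:y1,x0:x1]);mx=np.percentile(g[y0:y1,x0:x1],97)
        m=blob(im,q[n],int((med+mx)/2)); print(n,med,mx,rect(f,m,0.004),cv2.countNonZero(m))
        rr=rect(f,m,.004);print(cv2.boxPoints(rr).round(1).tolist())
    # rack
    x0,y0,x1,y1={"side":(295,130,440,245),"top":(195,145,330,255)}[n]
    m=blob(im,(x0,y0,x1,y1),135 if n=="side" else 135);cs,_=cv2.findContours(m,cv2.RETR_EXTERNAL,cv2.CHAIN_APPROX_NONE)
    mm=np.zeros_like(m);cv2.drawContours(mm,[max(cs,key=cv2.contourArea)],-1,255,-1)
    cv2.imwrite(f"pics/m_{n}.png",mm);rr=rect(f,mm,.2);print("rack",rr,cv2.boxPoints(rr).round(1).tolist())
    # dark features inside
    inn=cv2.erode(mm,np.ones((7,7)))&blob(im,(x0,y0,x1,y1),0,115)
    k,l,st,ce=cv2.connectedComponentsWithStats(inn)
    for i in range(1,k):
        if st[i,4]>4: 
            ys,xs=np.nonzero(l==i);w=255-g[ys,xs].astype(float)
            c=[(xs*w).sum()/w.sum(),(ys*w).sum()/w.sum()]
            print(" dark",st[i],np.round(c,1),cast(f,c,.2)[0].round(4))
E
```

```text
side 128.0 207.0 ((429.42742919921875, -307.81866455078125), (98.97672271728516, 49.739784240722656), 59.82144546508789) 792
[[383.1000061035156, -338.1000061035156], [426.0, -363.1000061035156], [475.79998779296875, -277.5], [432.79998779296875, -252.5]]
side 132.0 187.0 ((588.87890625, -355.98870849609375), (98.68485260009766, 49.247589111328125), 36.96282196044922) 669
[[534.5999755859375, -366.0], [564.2999877929688, -405.29998779296875], [643.0999755859375, -346.0], [613.5, -306.6000061035156]]
rack ((577.723876953125, 116.74590301513672), (315.00811767578125, 246.93206787109375), 86.01304626464844) [[443.6000061035156, -31.799999237060547], [689.9000244140625, -49.0], [711.7999877929688, 265.29998779296875], [465.5, 282.5]]
 dark [323 174  32   5  53] [338.9 175.9] [0.5916 0.1491 0.2   ]
 dark [358 179   3   5  13] [359.  181.3] [0.6331 0.1194 0.2   ]
 dark [319 184   5   7  25] [320.7 187.1] [0.5393 0.1207 0.2   ]
 dark [329 191  33   6  56] [344.9 193.3] [0.5887 0.087  0.2   ]
top 126.0 165.0 ((429.3995056152344, -306.4313049316406), (96.07404327392578, 49.314971923828125), 59.17537307739258) 351
[[383.6000061035156, -335.0], [426.0, -360.29998779296875], [475.20001220703125, -277.79998779296875], [432.79998779296875, -252.5]]
top 129.0 161.0 ((579.5177001953125, -342.5872497558594), (97.31966400146484, 22.470439910888672), 40.3814811706543) 271
[[535.2000122070312, -365.6000061035156], [549.7000122070312, -382.70001220703125], [623.9000244140625, -319.6000061035156], [609.2999877929688, -302.5]]
rack ((646.576904296875, 119.28042602539062), (299.6313171386719, 359.4349060058594), 0.9324022531509399) [[493.8999938964844, 296.5], [499.70001220703125, -62.900001525878906], [799.2999877929688, -58.0], [793.4000244140625, 301.3999938964844]]
 dark [262 203   3   3   5] [262.8 204. ] [0.6323 0.1181 0.2   ]
 dark [256 237  10   4  28] [260.5 238.3] [0.539  0.1217 0.2   ]
```

```bash
python3 - <<'E'
from h import *
for n in("side","top"):
    f=r.grab_frame(n);g=cv2.GaussianBlur(cv2.cvtColor(f["pixels"],cv2.COLOR_BGR2GRAY),(3,3),0).astype(float)
    # subpixel edge: scan along world x (front edge) and y (right/left side)
    def edge(a,b):
        N=200;P=np.linspace(a,b,N);uv=proj(f,P).astype(np.float32)
        v=cv2.remap(g.astype(np.float32),uv[:,0].reshape(-1,1),uv[:,1].reshape(-1,1),cv2.INTER_LINEAR).ravel()
        d=np.abs(np.gradient(cv2.GaussianBlur(v.reshape(-1,1),(1,9),0).ravel()));i=d.argmax();return P[i],d[i]
    def fit(pts):
        pts=np.array(pts)[:,:2].astype(np.float32);v=cv2.fitLine(pts,cv2.DIST_HUBER,0,.001,.001).ravel()
        nn=np.array([-v[1],v[0]]);return v,np.abs((pts-v[2:])@nn).max()
    F=[edge([.49,y,.2],[.53,y,.2])[0] for y in np.arange(0.0,.25,.01)]
    v,e=fit(F);print(n,"front",v,e,"yaw",np.degrees(np.arctan2(v[1],v[0])))
    L=[edge([x,-.06,.2],[x,.01,.2])[0] for x in np.arange(.54,.70,.01)]
    w,e2=fit(L);print("right",w,e2,np.degrees(np.arctan2(w[1],w[0])))
    L=[edge([x,.24,.2],[x,.31,.2])[0] for x in np.arange(.54,.66,.01)]
    w,e2=fit(L);print("left",w,e2,np.degrees(np.arctan2(w[1],w[0])))
    for ya,yb in((.13,.165),(.075,.11)):
        L=[]
        for x in np.arange(.56,.62,.005):
            N=100;P=np.linspace([x,ya,.2],[x,yb,.2],N);uv=proj(f,P).astype(np.float32)
            q=cv2.remap(g.astype(np.float32),uv[:,0].reshape(-1,1),uv[:,1].reshape(-1,1),cv2.INTER_LINEAR).ravel();L.append(P[q.argmin()])
        w,e2=fit(L);print("rail",w,e2,np.degrees(np.arctan2(w[1],w[0])))
E
```

```text
side front [0.0354686  0.9993708  0.52519596 0.103     ] 0.024634304 yaw 87.96737
right [ 0.9992862  -0.03777782  0.604      -0.03263317] 0.0015616551 -2.1650243
left [ 0.9988629  -0.04767454  0.594       0.26933667] 0.0022040654 -2.7325854
rail [ 0.9992767  -0.0380275   0.587       0.14919697] 0.0018014953 -2.1793408
rail [ 0.9994019  -0.03458095  0.5865      0.08719697] 0.0020568 -1.981737
top front [0.04091332 0.9991627  0.52509546 0.141     ] 0.0013785175 yaw 87.65518
right [ 0.9992806  -0.03792618  0.609      -0.03126131] 0.001170139 -2.1735313
left [ 0.99934644 -0.03614758  0.595       0.2701457 ] 0.0010190982 -2.0715551
rail [ 0.9997032  -0.02436154  0.592       0.148101  ] 0.001270341 -1.3959516
rail [ 0.9994593  -0.03287898  0.588       0.08606566] 0.0013485786 -1.8841667
```

Both views agree. The insert grip point is about (0.427,-0.310) with yaw about 59.7°. The pin foot is about (0.632,0.118) with rack yaw about -2.1°, and slot, edges and pin are consistent to 1–2 mm. Now I'll move.

Call:
send_rows:
  rows:
    - [-2.8,-2.7,-1,0,6]
    - [-2.8,-2.7,-1,0,6]
    - [-2.8,-2.7,-1,0,6]
    - [-2.8,-2.7,-1,0,6]
    - [-2.8,-2.7,-1,0,6]
    - [-2.8,-2.7,-1,0,6]
    - [-2.8,-2.7,-1,0,6]
    - [-2.8,-2.7,-1,0,6]
    - [-2.8,-2.7,-1,0,6]
    - [-2.8,-2.7,-1,0,6]
  force: 30

```text
t: 1.3
tcp_pos: [0.3484, 0.1875, 0.268]
tcp_rot: [0.143, 0.99, 0.0, 0.0]
force: [0.5, 0.1, 0.3]
gripper_width: 0.643
```

Call:
send_rows:
  rows:
    - [-2,-4.2,0,0,6]
    - [-2,-4.2,0,0,6]
    - [-2,-4.2,0,0,6]
    - [-2,-4.2,0,0,6]
    - [-2,-4.2,0,0,6]
    - [-2,-4.2,0,0,6]
    - [-2,-4.2,0,0,6]
    - [-2,-4.2,0,0,6]
    - [-2,-4.2,0,0,6]
    - [-2,-4.2,0,0,6]

```text
t: 2.3
tcp_pos: [0.4203, -0.2726, 0.2675]
tcp_rot: [0.144, 0.99, -0.0, 0.0]
force: [0.7, 0.4, -0.3]
gripper_width: 0.639
```

Call:
send_rows:
  rows:
    - [0,0,0,8,6]
    - [0,0,0,8,6]
    - [0,0,0,8,6]
    - [0,0,0,8,6]
    - [0,0,0,8,6]
    - [0,0,0,8,6]
    - [0,0,0,8,6]
    - [0,0,0,8,6]
    - [0,0,0,8,6]
    - [0,0,0,8,6]

```text
t: 3.3
tcp_pos: [0.4205, -0.2705, 0.2674]
tcp_rot: [0.748, 0.664, -0.0, -0.0]
force: [-0.3, -0.4, -0.3]
gripper_width: 0.64
```

Call:
send_rows:
  rows:
    - [0,0,0,8,6]
    - [0,0,0,8,6]
    - [0,0,0,7.8,6]
    - [0,0,0,0,6]
    - [0,0,0,0,6]

```text
t: 3.8
tcp_pos: [0.4205, -0.2705, 0.2674]
tcp_rot: [0.866, 0.5, -0.0, -0.0]
force: [0.1, -0.4, -0.0]
gripper_width: 0.638
```

```bash
cat >> h.py <<'E'
from scipy.spatial.transform import Rotation as Ro
def delta(target,yaw=None):
    s=r.read_state();R=Ro.from_quat(s["tcp_rot"]).as_matrix()
    d=R.T@(np.array(target)-s["tcp_pos"])
    a=np.degrees(np.arctan2(R[1,0],R[0,0]))
    print("t",s["t"],"tcp",s["tcp_pos"].round(4),"xyaw %.2f"%a,"z",R[:,2].round(3),"q",s["q"].round(3),"d cm",(d*100).round(2),"twist",None if yaw is None else round(-(yaw-a+180)%360-180,2) if 0 else (None if yaw is None else round(-(((yaw-a)+180)%360-180),2)),"F",s["force"].round(1),"w",round(s["gripper_width"],3))
E
python3 -c "
from h import *
delta([.4274,-.3105,.009],59.7)"
```

```text
t 3.8 tcp [ 0.4205 -0.2705  0.2674] xyaw 59.94 z [-0.  0. -1.] q [-0.645  0.128  1.499  0.     1.515 -0.12 ] d cm [-3.12  2.6  25.84] twist 0.24 F [ 0.1 -0.4 -0. ] w 0.638
```

Call:
send_rows:
  rows:
    - [-1,0.9,4,0,6]
    - [-1,0.9,4,0,6]
    - [-1.1,0.8,4,0,6]
    - [0,0,4,0,6]
    - [0,0,3,0,6]
    - [0,0,2,0,6]
    - [0,0,0,0,6]
    - [0,0,0,0,6]

```text
t: 4.6
tcp_pos: [0.4276, -0.3106, 0.0581]
tcp_rot: [0.867, 0.499, 0.0, 0.0]
force: [-0.5, -0.8, 1.8]
gripper_width: 0.634
```

```bash
python3 - <<'E'
from h import *
delta([.4274,-.3105,.009],59.7)
f=r.grab_frame("side");cv2.imwrite("pics/s1.png",cv2.resize(f["pixels"][330:460,240:420],None,fx=4,fy=4,interpolation=cv2.INTER_CUBIC))
E
```

```text
t 4.6 tcp [ 0.4276 -0.3106  0.0581] xyaw 59.82 z [ 0. -0. -1.] q [-0.697  0.37   1.699  0.     1.072 -0.171] d cm [-0.   -0.02  4.91] twist 0.12 F [-0.5 -0.8  1.8] w 0.634
```

View pics/s1.png

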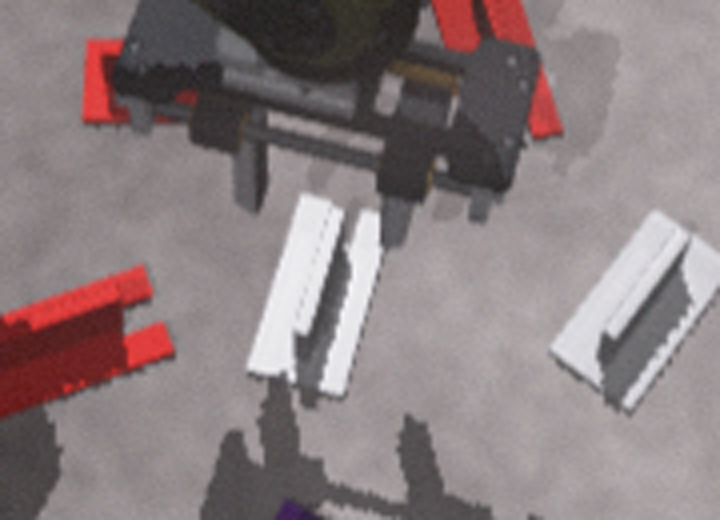

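The fingers straddle the rib, with the notch visible at the far end (zoom (355,215)). I'll descend and grip.

Call:
send_rows:
  rows:
    - [0,0,2,0,6]
    - [0,0,2,0,6]
    - [0,0,0.9,0,6]
    - [0,0,0,0,6]
    - [0,0,0,0,0]
    - [0,0,0,0,0]
    - [0,0,0,0,0]
    - [0,0,0,0,0]
    - [0,0,0,0,0]
    - [0,0,0,0,0]
  force: 30

```text
t: 5.65
tcp_pos: [0.4273, -0.3104, 0.0085]
tcp_rot: [0.867, 0.498, 0.0, 0.0]
force: [-0.1, -0.1, 0.8]
gripper_width: 0.163
```

Call:
send_rows:
  rows:
    - [0,0,0,0,0]
    - [0,0,0,0,0]
    - [0,0,-2,0,0]
    - [0,0,-4,0,0]
    - [0,0,-4,0,0]
    - [0,0,-4,0,0]
    - [0,0,-4,0,0]
    - [0,0,-4,0,0]
    - [0,0,-4,0,0]
    - [0,0,0,0,0]

```text
t: 6.65
tcp_pos: [0.4285, -0.3113, 0.2738]
tcp_rot: [0.867, 0.498, 0.001, 0.004]
force: [1.1, 0.8, 0.5]
gripper_width: 0.001
```

```bash
python3 - <<'E'
from h import *
delta([.592,.1195,.30],-2.1)
f=r.grab_frame("side");cv2.imwrite("pics/s2.png",f["pixels"])
E
```

```text
t 6.65 tcp [ 0.4285 -0.3113  0.2738] xyaw 59.71 z [ 0.006 -0.005 -1.   ] q [-0.697  0.189  1.414  0.     1.53  -0.169] d cm [45.44 -7.59 -2.75] twist 61.81 F [1.1 0.8 0.5] w 0.001
```

View pics/s2.png

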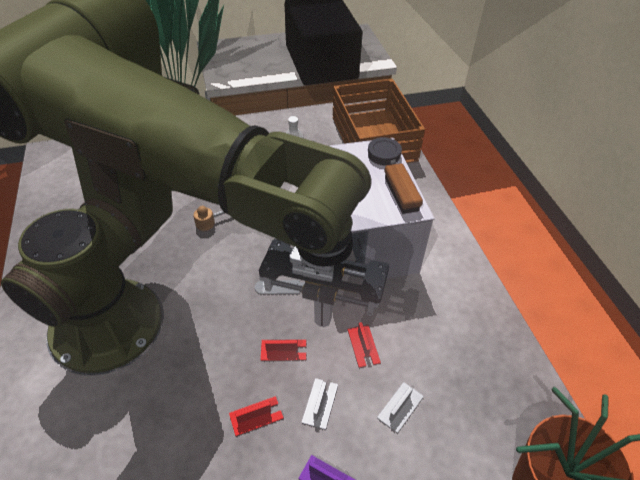

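The grip came up empty: the opening is 0 and the insert is still at (320,404). I'll remeasure it to see whether it moved.

```bash
python3 - <<'E'
from h import *
f=r.grab_frame("side")
print(rect(f,blob(f["pixels"],(296,372,345,435),167),.004))
cv2.imwrite("pics/s3.png",cv2.resize(f["pixels"][365:440,285:435],None,fx=5,fy=5,interpolation=cv2.INTER_CUBIC))
print(r.read_state()["t"])
f=r.grab_frame("top");cv2.imwrite("pics/t3.png",cv2.resize(f["pixels"][205:325,360:480],None,fx=5,fy=5,interpolation=cv2.INTER_CUBIC))
E
```

```text
((429.31585693359375, -307.4122619628906), (102.08732604980469, 51.928436279296875), 59.79427719116211)
6.75
```

View pics/s3.png

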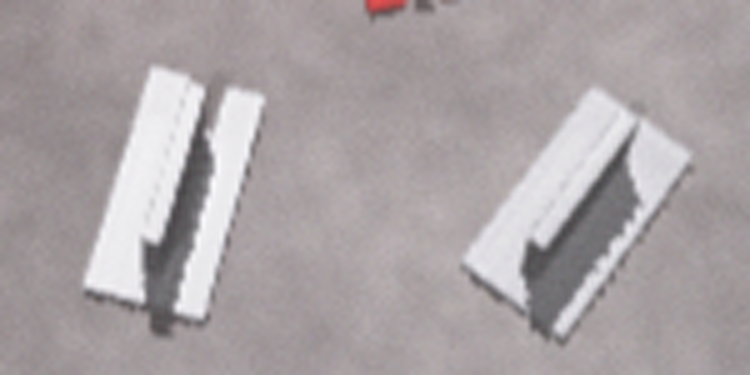

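View pics/t3.png

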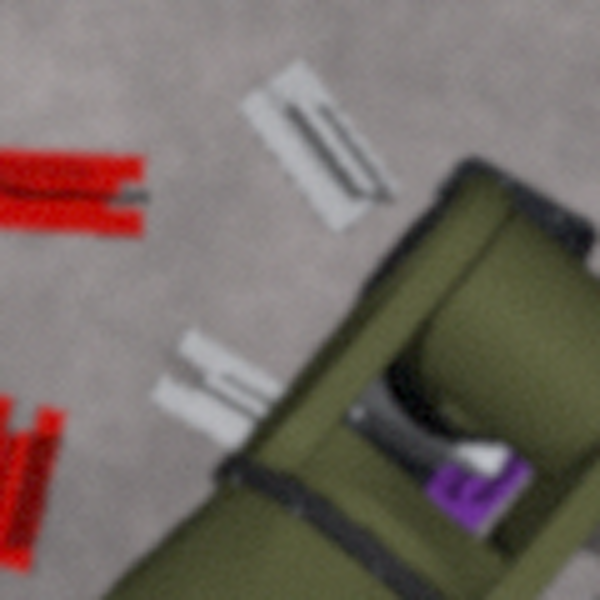

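The insert hasn't moved, so the fingers simply hadn't closed before the lift. I'll retry and wait longer.

Call:
send_rows:
  rows:
    - [0,0,2,0,6]
    - [0,0,4,0,6]
    - [0,0,4,0,6]
    - [0,0,4,0,6]
    - [0,0,4,0,6]
    - [0,0,3,0,6]
    - [0,0,0,0,6]
    - [0,0,0,0,6]

```text
t: 7.6
tcp_pos: [0.4271, -0.3102, 0.0584]
tcp_rot: [0.867, 0.498, -0.0, -0.001]
force: [1.0, -0.0, 1.5]
gripper_width: 0.625
```

```bash
python3 - <<'E'
from h import *
delta([.4272,-.3107,.009],59.7)
E
```

```text
t 7.6 tcp [ 0.4271 -0.3102  0.0584] xyaw 59.71 z [-0.001  0.001 -1.   ] q [-0.697  0.37   1.699 -0.     1.074 -0.169] d cm [-0.04  0.04  4.94] twist 0.01 F [ 1.  -0.   1.5] w 0.625
```

Call:
send_rows:
  rows:
    - [0,0,2,0,4]
    - [0,0,2,0,4]
    - [0,0,0.9,0,3]
    - [0,0,0,0,0]
    - [0,0,0,0,0]
    - [0,0,0,0,0]
    - [0,0,0,0,0]
    - [0,0,0,0,0]
    - [0,0,0,0,0]
    - [0,0,0,0,0]
  force: 40

```text
t: 8.6
tcp_pos: [0.4274, -0.3104, 0.0095]
tcp_rot: [0.867, 0.498, 0.0, 0.0]
force: [-0.7, 1.3, 0.5]
gripper_width: 0.006
```

Call:
send_rows:
  rows:
    - [0,0,0,0,0]
    - [0,0,0,0,0]
    - [0,0,0,0,0]

```text
t: 8.9
tcp_pos: [0.4273, -0.3104, 0.0094]
tcp_rot: [0.867, 0.498, -0.0, -0.0]
force: [-0.6, 0.4, 0.1]
gripper_width: 0.005
```

It closed to zero again, so the rib isn't between the pads. I need to look.

```bash
python3 - <<'E'
from h import *
f=r.grab_frame("side");s=r.read_state();print(proj(f,[s["tcp_pos"]]),proj(f,[[.4274,-.3105,.038]]))
cv2.imwrite("pics/s4.png",cv2.resize(f["pixels"][340:460,260:410],None,fx=5,fy=5,interpolation=cv2.INTER_CUBIC))
E
```

```text
[[319.15829298 402.33882484]] [[319.40146563 396.20090961]]
```

View pics/s4.png

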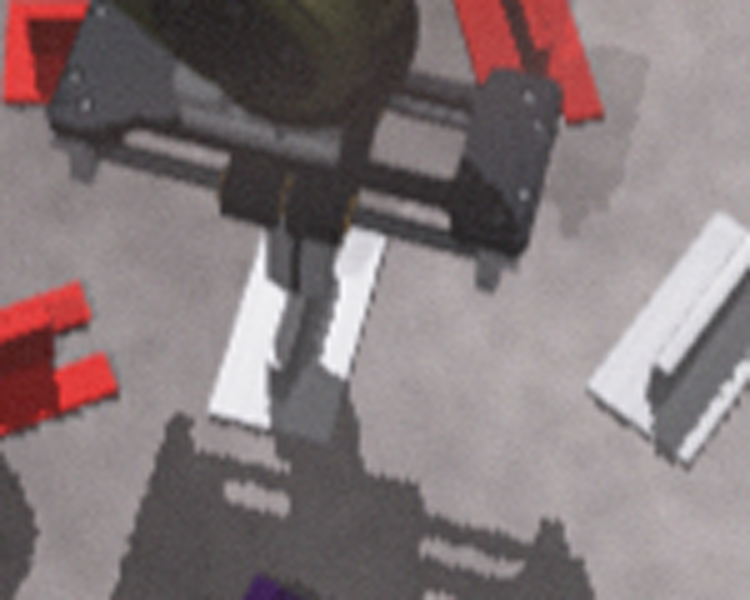

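```bash
python3 - <<'E'
from h import *
f=r.grab_frame("side")
y=np.array([np.sin(np.radians(59.7)),-np.cos(np.radians(59.7)),0])
for z in(.058,.08,.09):
  c=np.array([.4276,-.3106,z]);print(z,"open tips",(proj(f,[c-y*.03,c-y*.045,c+y*.03,c+y*.045])-[240,330])*4)
s=r.read_state();print(s)
c=s["tcp_pos"]
for h in(0,.02,.03,.04): print(h,(proj(f,[c+[0,0,h],c+[0,0,h]-y*.008,c+[0,0,h]+y*.008])-[260,340])*5)
cv2.imwrite("pics/s5.png",cv2.resize(f["pixels"][375:430,295:350],None,fx=10,fy=10,interpolation=cv2.INTER_NEAREST))
E
```

```text
0.058 open tips [[260.84236822 231.35948719]
 [232.16755779 223.60714113]
 [376.90940146 262.73865914]
 [406.27301264 270.67722515]]
0.08 open tips [[260.55225199 210.89258715]
 [231.42087689 203.06562691]
 [378.48974919 242.57980063]
 [408.33226812 250.59782959]]
0.09 open tips [[260.41729248 201.37156601]
 [231.07354671 193.51042335]
 [379.22507729 233.19998192]
 [409.29048385 241.25445634]]
{'t': 9.0, 'q': array([-6.97534772e-01,  4.40709207e-01,  1.73115817e+00,  8.32314456e-08,
        9.69771784e-01, -1.68828222e-01]), 'dq': array([-1.74677944e-03, -1.75622604e-03, -4.86534283e-05, -5.00569170e-04,
        8.52234449e-04,  1.33799526e-03]), 'tau': array([-1.71280262e-03, -5.46251750e+01, -2.88180614e+01,  5.82445739e-02,
        2.92301516e-02, -1.21254430e-06]), 'tcp_pos': array([ 0.42732346, -0.31037847,  0.009428  ]), 'tcp_rot': array([ 8.67299533e-01,  4.97786620e-01, -7.99007239e-06, -2.18386668e-05]), 'force': array([-0.04941885, -0.40402931,  0.30969677]), 'ft_torque': array([-0.06043332,  0.11581813,  0.06773142]), 'gripper_width': 0.004091231960816539}
0 [[295.79633766 311.69647366]
 [277.1320372  306.58497509]
 [314.50635318 316.82049199]]
0.02 [[296.4589123  290.18130713]
 [277.53131444 285.02457955]
 [315.4335237  295.35084329]]
0.03 [[296.79724625 279.19490516]
 [277.73519417 274.01536815]
 [315.90698196 284.38739876]]
0.04 [[297.14041214 268.05160022]
 [277.94198196 262.84912558]
 [316.38721046 273.26718188]]
```

View pics/s5.png

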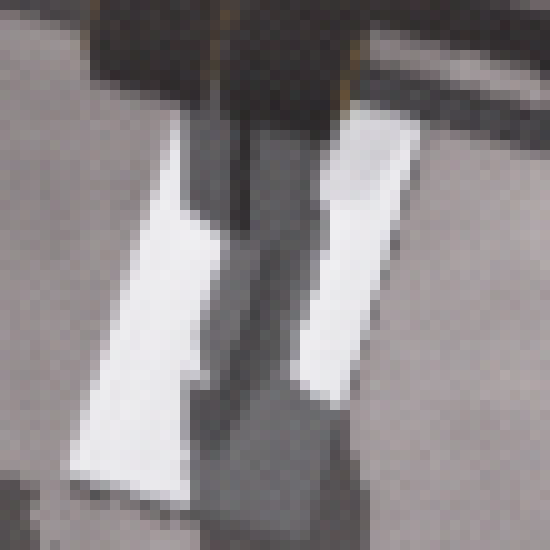

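The image shows the fingertips well above where the TCP reading puts them, by roughly 30 mm. They closed over the rib top. I'll open, descend in small steps watching the force, and look again.

Call:
send_rows:
  rows:
    - [0,0,-1,0,4]
    - [0,0,0,0,4]
    - [0,0,0,0,4]
    - [0,0,0,0,4]
    - [0,0,0,0,4]
    - [0,0,0,0,4]
    - [0,0,1,0,4]
    - [0,0,0,0,4]

```text
t: 9.8
tcp_pos: [0.4267, -0.3099, 0.0079]
tcp_rot: [0.867, 0.498, -0.0, -0.001]
force: [-0.8, 0.6, 0.1]
gripper_width: 0.42
```

```bash
python3 - <<'E'
from h import *
f=r.grab_frame("side");s=r.read_state();print(s["tcp_pos"],s["force"],s["gripper_width"])
cv2.imwrite("pics/s6.png",cv2.resize(f["pixels"][365:430,285:365],None,fx=9,fy=9,interpolation=cv2.INTER_CUBIC))
R=Ro.from_quat(s["tcp_rot"]).as_matrix();w=s["gripper_width"]*.047
for h in(0,.01,.02,.03,.04):
  c=s["tcp_pos"]+[0,0,h]-R[:,0]*.008
  print(h,((proj(f,[c-R[:,1]*w,c+R[:,1]*w])-[285,365])*9).round().tolist())
E
```

```text
[ 0.42685532 -0.30999675  0.0085031 ] [-0.19081121 -0.12063683 -0.99012629] 0.4251212568168824
0 [[211.0, 346.0], [380.0, 392.0]]
0.01 [[211.0, 326.0], [381.0, 373.0]]
0.02 [[211.0, 307.0], [382.0, 354.0]]
0.03 [[211.0, 287.0], [383.0, 334.0]]
0.04 [[211.0, 267.0], [384.0, 315.0]]
```

View pics/s6.png

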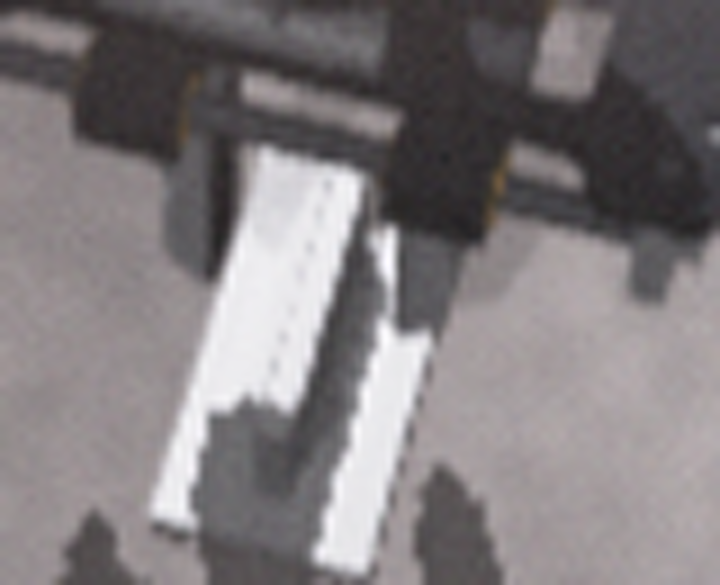

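The tips appear about 34 mm above the reported TCP (seen at (215,280) and (395,325)). I'll go down 2.5 cm.

Call:
send_rows:
  rows:
    - [0,0,0.5,0,4]
    - [0,0,0.5,0,4]
    - [0,0,0.5,0,4]
    - [0,0,0.5,0,4]
    - [0,0,0.5,0,4]
    - [0,0,0,0,4]

```text
t: 10.45
tcp_pos: [0.427, -0.3101, -0.0163]
tcp_rot: [0.867, 0.498, -0.0, -0.001]
force: [0.5, 0.1, -0.1]
gripper_width: 0.427
```

```bash
python3 - <<'E'
from h import *
f=r.grab_frame("side");s=r.read_state();print(s["tcp_pos"],s["force"],s["gripper_width"])
cv2.imwrite("pics/s7.png",cv2.resize(f["pixels"][365:430,285:365],None,fx=9,fy=9,interpolation=cv2.INTER_CUBIC))
R=Ro.from_quat(s["tcp_rot"]).as_matrix();w=s["gripper_width"]*.047
for h in(0,.01,.02,.03,.04):
  c=s["tcp_pos"]+[0,0,h]-R[:,0]*.008
  print(h,((proj(f,[c-R[:,1]*w,c+R[:,1]*w])-[285,365])*9).round().tolist())
E
```

```text
[ 0.42719143 -0.31026135 -0.01589941] [ 0.1617209  -0.44488702 -0.07615454] 0.4262941210117147
0 [[213.0, 392.0], [379.0, 438.0]]
0.01 [[213.0, 373.0], [380.0, 420.0]]
0.02 [[213.0, 355.0], [381.0, 401.0]]
0.03 [[213.0, 336.0], [383.0, 382.0]]
0.04 [[213.0, 316.0], [384.0, 363.0]]
```

View pics/s7.png

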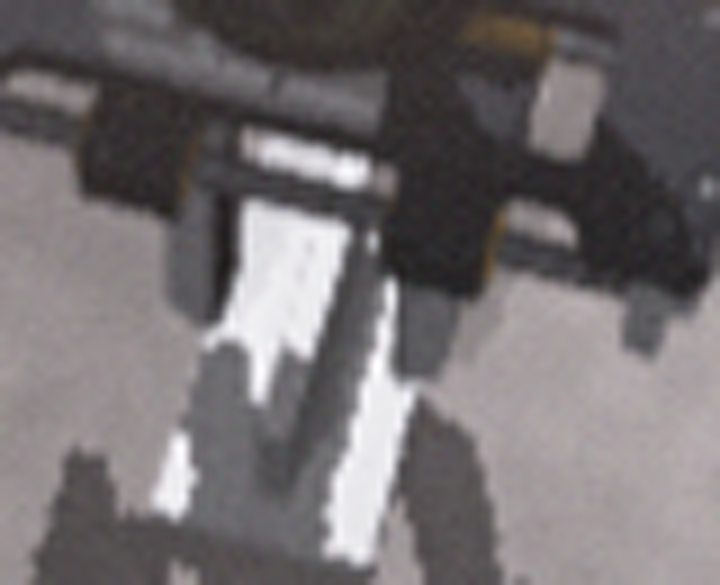

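Reported z is -0.016 with no contact, so the TCP reading is indeed about 33 mm too low and the true tips are near 17 mm. I'll go 7 mm further and close.

Call:
send_rows:
  rows:
    - [0,0,0.4,0,4]
    - [0,0,0.3,0,4]
    - [0,0,0,0,0]
    - [0,0,0,0,0]
    - [0,0,0,0,0]
    - [0,0,0,0,0]
    - [0,0,0,0,0]
    - [0,0,0,0,0]
    - [0,0,0,0,0]
    - [0,0,0,0,0]
  force: 40

```text
t: 11.5
tcp_pos: [0.4274, -0.3104, -0.0224]
tcp_rot: [0.867, 0.498, 0.0, 0.0]
force: [-0.3, 0.7, 1.9]
gripper_width: 0.081
```

Gripped: the opening is about 8 mm, which matches the rib. Lifting.

Call:
send_rows:
  rows:
    - [0,0,-1,0,0]
    - [0,0,-3,0,0]
    - [0,0,-4,0,0]
    - [0,0,-4,0,0]
    - [0,0,-4,0,0]
    - [0,0,-4,0,0]
    - [0,0,-4,0,0]
    - [0,0,-3,0,0]
    - [0,0,-1,0,0]
    - [0,0,0,0,0]

```text
t: 12.5
tcp_pos: [0.4274, -0.3105, 0.2581]
tcp_rot: [0.867, 0.498, 0.0, 0.001]
force: [0.3, 0.2, -3.8]
gripper_width: 0.081
```

```bash
python3 - <<'E'
from h import *
delta([.592,.1195,.26],-2.1)
f=r.grab_frame("side");cv2.imwrite("pics/s8.png",f["pixels"])
E
```

```text
t 12.5 tcp [ 0.4274 -0.3105  0.2581] xyaw 59.71 z [ 0.001 -0.001 -1.   ] q [-0.698  0.196  1.441 -0.     1.503 -0.169] d cm [45.43 -7.48 -0.21] twist 61.81 F [ 0.3  0.2 -3.8] w 0.081
```

View pics/s8.png

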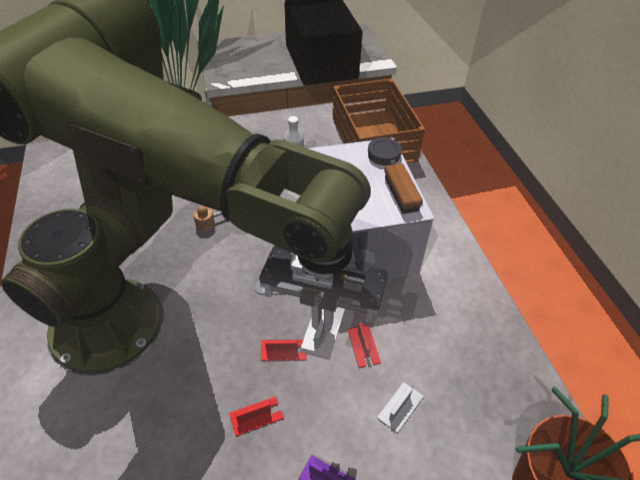

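The insert is held level. Carrying it over the rack.

Call:
send_rows:
  rows:
    - [2,-0.3,0,0,0]
    - [4,-0.7,0,0,0]
    - [4.4,-0.7,0,0,0]
    - [4.4,-0.7,0,0,0]
    - [4.4,-0.7,0,0,0]
    - [4.4,-0.7,0,0,0]
    - [4.4,-0.7,0,0,0]
    - [4.4,-0.7,0,0,0]
    - [4.4,-0.7,0,0,0]
    - [3,-0.5,0,0,0]

```text
t: 13.55
tcp_pos: [0.5726, 0.0682, 0.2548]
tcp_rot: [0.867, 0.498, -0.002, -0.001]
force: [0.6, -0.4, -1.9]
gripper_width: 0.087
```

Call:
send_rows:
  rows:
    - [2,-0.4,0,5,0]
    - [0,0,0,8,0]
    - [0,0,0,8,0]
    - [0,0,0,8,0]
    - [0,0,0,8,0]
    - [0,0,0,8,0]
    - [0,0,0,8,0]
    - [0,0,0,8,0]
    - [0,0,0,0,0]
    - [0,0,0,0,0]

```text
t: 14.55
tcp_pos: [0.579, 0.0848, 0.2559]
tcp_rot: [1.0, -0.009, -0.001, 0.0]
force: [-0.3, 0.1, -3.7]
gripper_width: 0.082
```

```bash
python3 - <<'E'
from h import *
delta([.592,.1195,.1776],-2.1)
E
```

```text
t 14.55 tcp [0.579  0.0848 0.2559] xyaw -1.05 z [-0.002 -0.    -1.   ] q [ 0.083  0.334  1.274 -0.     1.536  1.672] d cm [ 1.25 -3.49  7.83] twist 1.05 F [-0.3  0.1 -3.7] w 0.082
```

Call:
send_rows:
  rows:
    - [0.6,-1.7,1.5,1.1,0]
    - [0.6,-1.8,1.5,0,0]
    - [0,0,1.5,0,0]
    - [0,0,0.8,0,0]
    - [0,0,0,0,0]
    - [0,0,0,0,0]

```text
t: 15.15
tcp_pos: [0.5927, 0.1194, 0.2048]
tcp_rot: [1.0, -0.02, 0.0, -0.0]
force: [0.1, 0.5, -2.7]
gripper_width: 0.081
```

```bash
python3 - <<'E'
from h import *
delta([.592,.1195,.1776],-2.1)
for n in("side","top"):
    f=r.grab_frame(n);x0,y0,x1,y1={"side":(295,130,440,245),"top":(195,145,330,255)}[n]
    cv2.imwrite(f"pics/p_{n}.png",cv2.resize(f["pixels"][y0:y1,x0:x1],None,fx=5,fy=5,interpolation=cv2.INTER_CUBIC))
E
```

```text
t 15.15 tcp [0.5927 0.1194 0.2048] xyaw -2.35 z [ 0. -0. -1.] q [ 0.138  0.4    1.301 -0.     1.44   1.75 ] d cm [-0.07 -0.    2.72] twist -0.25 F [ 0.1  0.5 -2.7] w 0.081
```

View pics/p_side.png

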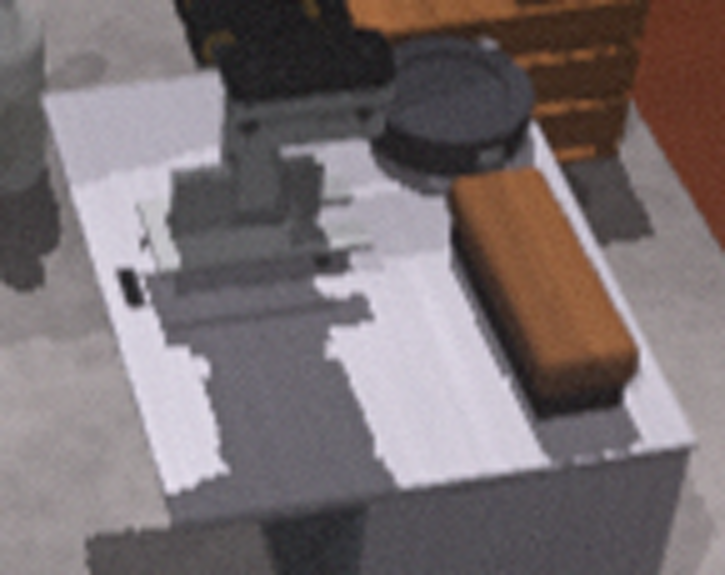

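View pics/p_top.png

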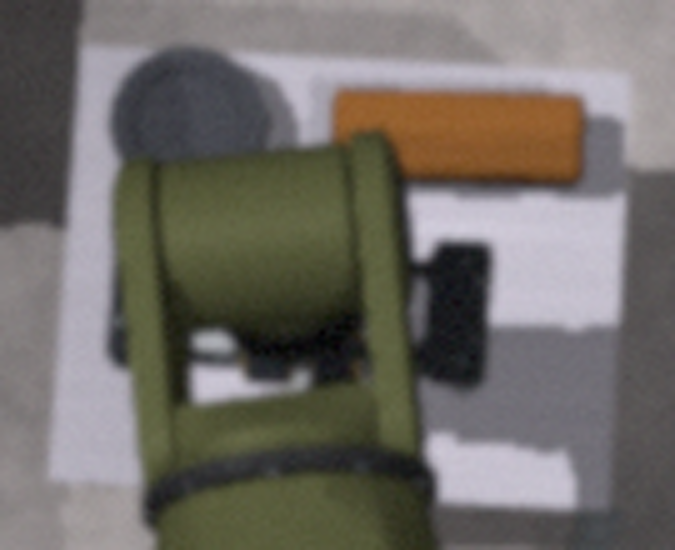

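```bash
python3 - <<'E'
from h import *
f=r.grab_frame("side");s=r.read_state();R=Ro.from_quat(s["tcp_rot"]).as_matrix();c=s["tcp_pos"]
for dz in (.0264,):
  for a,b in((-46,25),(-46,-25),(54,25),(54,-25),(54,8),(54,-8)):
    P=c+R[:,0]*a/1e3+R[:,1]*b/1e3;P[2]=c[2]+dz
    print(a,b,((proj(f,[P])-[295,130])*5).round(0))
im=f["pixels"][160:200,315:380];cv2.imwrite("pics/p2.png",cv2.resize(im,None,fx=11,fy=11,interpolation=cv2.INTER_CUBIC))
E
```

```text
-46 25 [[157. 267.]]
-46 -25 [[134. 197.]]
54 25 [[368. 239.]]
54 -25 [[340. 170.]]
54 8 [[359. 215.]]
54 -8 [[350. 193.]]
```

View pics/p2.png

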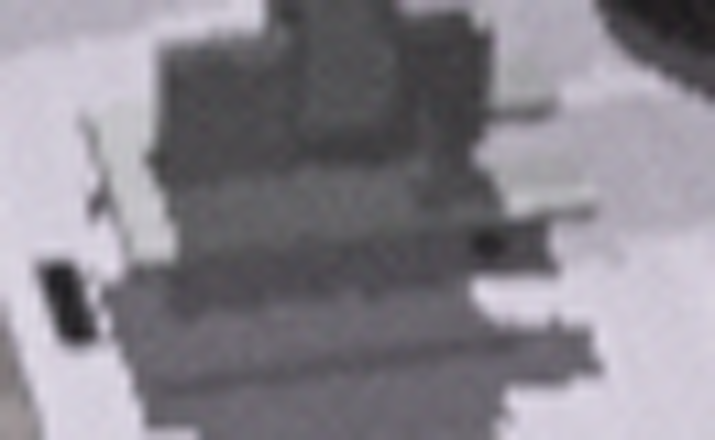

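The held plate's corners fall within about 1 px of prediction ((327,184), (369,179)), with roughly +1 mm in x. I'll correct 1 mm and lower.

Call:
send_rows:
  rows:
    - [-0.1,0,0.5,0,0]
    - [0,0,0.5,0,0]
    - [0,0,0.5,0,0]
    - [0,0,0.3,0,0]
    - [0,0,0.2,0,0]
    - [0,0,0.2,0,0]
    - [0,0,0,0,0]
    - [0,0,0,0,0]

```text
t: 16.1
tcp_pos: [0.5916, 0.1195, 0.1826]
tcp_rot: [1.0, -0.021, 0.0, -0.0]
force: [-0.0, -0.3, -3.6]
gripper_width: 0.079
```

```bash
python3 - <<'E'
from h import *
delta([.592,.1193,.1776],-2.1)
f=r.grab_frame("side")
im=f["pixels"][160:200,315:380];cv2.imwrite("pics/p3.png",cv2.resize(im,None,fx=11,fy=11,interpolation=cv2.INTER_CUBIC))
E
```

```text
t 16.1 tcp [0.5916 0.1195 0.1826] xyaw -2.39 z [ 0.  0. -1.] q [ 0.139  0.41   1.338 -0.     1.394  1.751] d cm [0.04 0.02 0.5 ] twist -0.29 F [-0.  -0.3 -3.6] w 0.079
```

View pics/p3.png

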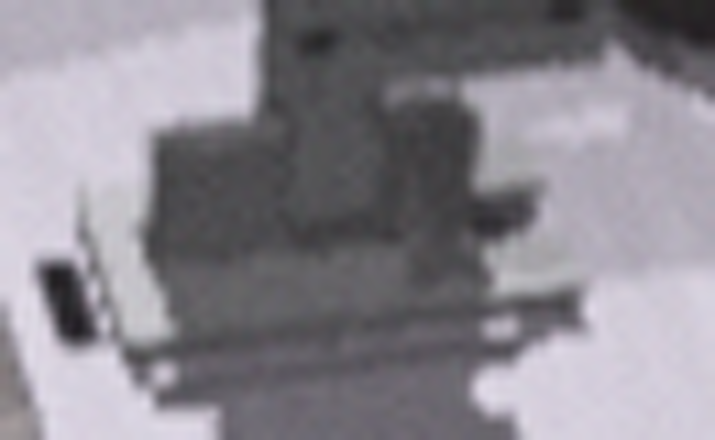

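The pin (500,210) shows between the prongs and the front end sits just behind the bolt slot. Finishing the lowering in small steps.

Call:
send_rows:
  rows:
    - [0,0,0.2,0,0]
    - [0,0,0.1,0,0]
    - [0,0,0.1,0,0]
    - [0,0,0,0,0]
    - [0,0,0,0,0]

```text
t: 16.65
tcp_pos: [0.5916, 0.1195, 0.1785]
tcp_rot: [1.0, -0.021, 0.0, 0.0]
force: [0.4, -0.3, -2.4]
gripper_width: 0.084
```

Call:
send_rows:
  rows:
    - [0,0,0.1,0,0]
    - [0,0,0,0,0]
    - [0,0,0,0,0]

```text
t: 16.95
tcp_pos: [0.5917, 0.1195, 0.1776]
tcp_rot: [1.0, -0.021, 0.0, -0.0]
force: [0.5, 0.4, -0.1]
gripper_width: 0.08
```

The weight has come off the tool, so it's in contact. Releasing.

Call:
send_rows:
  rows:
    - [0,0,0.05,0,0]
    - [0,0,0,0,0]
    - [0,0,0,0,3]
    - [0,0,0,0,3]
    - [0,0,0,0,3]
    - [0,0,0,0,3]
    - [0,0,0,0,3]
    - [0,0,0,0,3]

```text
t: 17.75
tcp_pos: [0.5916, 0.1195, 0.1769]
tcp_rot: [1.0, -0.021, -0.0, 0.0]
force: [-0.4, 0.5, 0.2]
gripper_width: 0.317
```

Call:
send_rows:
  rows:
    - [0,0,-1,0,3]
    - [0,0,-3,0,3]
    - [0,0,-4,0,3]
    - [0,0,-4,0,3]
    - [-3,0,-2,0,0]
    - [-4,0,0,0,0]
    - [-4,0,0,0,0]
    - [-4,0,0,0,0]
    - [-2,0,0,0,0]
    - [0,0,0,0,0]

```text
t: 18.75
tcp_pos: [0.4202, 0.1268, 0.3188]
tcp_rot: [1.0, -0.02, 0.001, -0.0]
force: [-0.5, -0.7, -0.4]
gripper_width: 0.003
```

```bash
python3 - <<'E'
from h import *
delta([.5,.12,.17])
for n in("side","top"):
    f=r.grab_frame(n);x0,y0,x1,y1={"side":(295,130,440,245),"top":(195,145,330,255)}[n]
    cv2.imwrite(f"pics/q_{n}.png",cv2.resize(f["pixels"][y0:y1,x0:x1],None,fx=5,fy=5,interpolation=cv2.INTER_CUBIC))
E
```

```text
t 18.75 tcp [0.4202 0.1268 0.3188] xyaw -2.34 z [ 0.003  0.001 -1.   ] q [ 0.209 -0.03   1.549  0.     1.619  1.821] d cm [ 7.95  0.36 14.9 ] twist None F [-0.5 -0.7 -0.4] w 0.003
```

View pics/q_side.png

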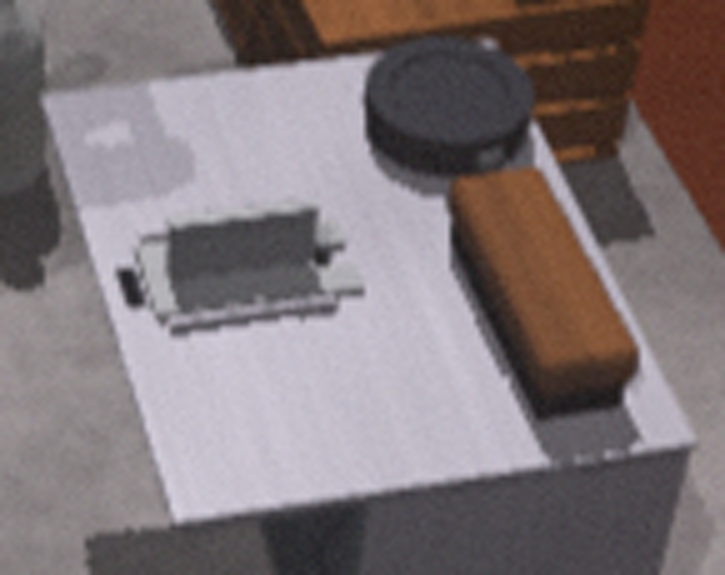

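View pics/q_top.png

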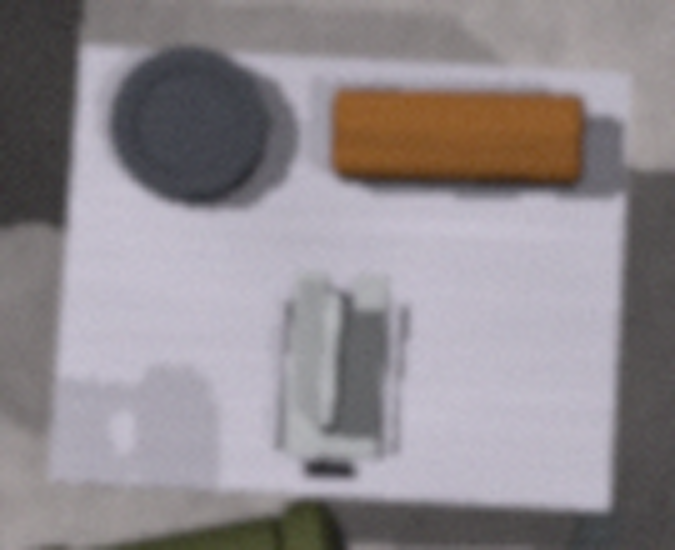

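The insert is seated: it lies between the rails, the pin is in the notch, and the bolt slot is free in front (side (130,287), top (330,467)). Next comes the tilt. Moves have no tilt axis, so I'll try reaching past the arm's range high above the rack and see how the pose gives.

Call:
send_rows:
  rows:
    - [4.6,-1.2,-1,0,0]
    - [4.6,-1.2,-1,0,0]
    - [4.6,-1.2,0,0,0]
    - [4.6,-1.2,0,0,0]
    - [4.6,-1.2,0,0,0]
    - [4.6,-1.2,0,0,0]
    - [4.6,-1.2,0,0,0]
    - [4.6,-1.2,0,0,0]

```text
t: 19.65
tcp_pos: [0.7351, 0.1931, 0.3269]
tcp_rot: [1.0, -0.021, 0.005, -0.001]
force: [-15.6, -6.1, 32.1]
gripper_width: 0.003
```

```bash
python3 - <<'E'
from h import *
delta([.5,.12,.17])
E
```

```text
t 19.65 tcp [0.7351 0.1931 0.3269] xyaw -2.41 z [ 0.01   0.003 -1.   ] q [2.080e-01 9.020e-01 2.340e-01 1.000e-03 1.995e+00 1.822e+00] d cm [-23.33   8.34  15.44] twist None F [-15.6  -6.1  32.1] w 0.003
```

Call:
send_rows:
  rows:
    - [4,-1,0,0,0]
    - [4,-1,0,0,0]

```text
t: 19.85
tcp_pos: [0.7639, 0.196, 0.2955]
tcp_rot: [0.999, -0.021, 0.024, -0.007]
force: [0.3, -0.0, 0.9]
gripper_width: 0.003
```

```bash
python3 - <<'E'
from h import *
delta([.5,.12,.17])
E
```

```text
t 19.85 tcp [0.7639 0.196  0.2955] xyaw -2.44 z [ 0.048  0.013 -0.999] q [0.204 0.943 0.236 0.003 1.913 1.818] d cm [-26.61   8.89  11.17] twist None F [ 0.3 -0.   0.9] w 0.003
```

It does tilt at the reach limit and the tilt carries over. I'll push out and upward further.

Call:
send_rows:
  rows:
    - [4,-1,-2,0,0]
    - [4,-1,-2,0,0]
    - [4,-1,-2,0,0]
    - [4,-1,-2,0,0]

```text
t: 20.25
tcp_pos: [0.7861, 0.1948, 0.326]
tcp_rot: [0.996, -0.021, 0.079, -0.022]
force: [0.3, -0.5, -0.3]
gripper_width: 0.005
```

```bash
python3 - <<'E'
from h import *
delta([.5,.12,.17])
E
```

```text
t 20.25 tcp [0.7861 0.1948 0.326 ] xyaw -2.61 z [ 0.158  0.04  -0.987] q [0.194 0.908 0.235 0.009 1.835 1.81 ] d cm [-30.33   9.28  10.57] twist None F [ 0.3 -0.5 -0.3] w 0.005
```

Call:
send_rows:
  rows:
    - [4.5,-1,-1.5,0,0]
    - [4.5,-1,-1.5,0,0]
    - [4.5,-1,-1.5,0,0]
    - [4.5,-1,-1.5,0,0]
    - [4.5,-1,-1.5,0,0]
    - [4.5,-1,-1.5,0,0]
    - [4.5,-1,-1.5,0,0]
    - [4.5,-1,-1.5,0,0]

```text
t: 21.05
tcp_pos: [0.8378, 0.1869, 0.3759]
tcp_rot: [0.981, -0.021, 0.186, -0.049]
force: [-0.2, 0.6, 0.0]
gripper_width: 0.008
```

```bash
python3 - <<'E'
from h import *
delta([.5,.12,.17])
E
```

```text
t 21.05 tcp [0.8378 0.1869 0.3759] xyaw -3.63 z [ 0.367  0.089 -0.926] q [0.167 0.866 0.236 0.026 1.653 1.788] d cm [-38.49   9.55   6.07] twist None F [-0.2  0.6  0. ] w 0.008
```

Call:
send_rows:
  rows:
    - [4.5,-1,-1.5,0,0]
    - [4.5,-1,-1.5,0,0]
    - [4.5,-1,-1.5,0,0]
    - [4.5,-1,-1.5,0,0]
    - [4.5,-1,-1.5,0,0]
    - [4.5,-1,-1.5,0,0]
    - [4.5,-1,-1.5,0,0]
    - [4.5,-1,-1.5,0,0]

```text
t: 21.85
tcp_pos: [0.8532, 0.1763, 0.481]
tcp_rot: [0.953, -0.021, 0.292, -0.074]
force: [0.1, -0.5, 0.6]
gripper_width: 0.004
```

```bash
python3 - <<'E'
from h import *
delta([.5,.12,.17])
s=r.read_state();print(Ro.from_quat(s["tcp_rot"]).as_matrix().round(3))
f=r.grab_frame("side");cv2.imwrite("pics/s9.png",f["pixels"])
E
```

```text
t 21.85 tcp [0.8532 0.1763 0.481 ] xyaw -5.70 z [ 0.56   0.129 -0.819] q [0.145 0.766 0.236 0.047 1.53  1.772] d cm [-46.02  10.19   4.97] twist None F [ 0.1 -0.5  0.6] w 0.004
[[ 0.829  0.004  0.56 ]
 [-0.083 -0.988  0.129]
 [ 0.554 -0.153 -0.819]]
```

View pics/s9.png

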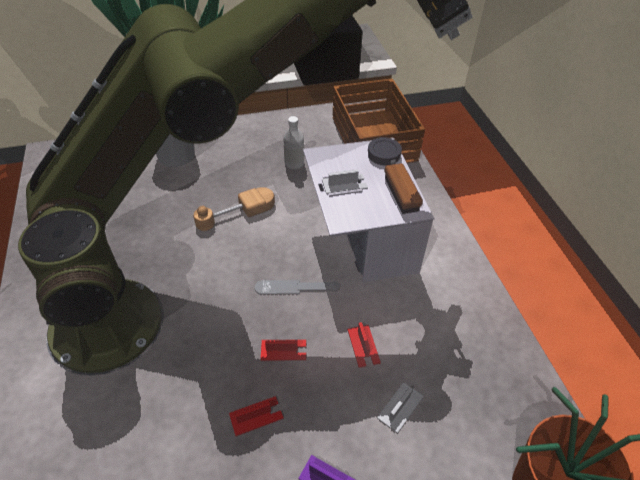

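Call:
send_rows:
  rows:
    - [4.5,0,-1.5,0,0]
    - [4.5,0,-1.5,0,0]
    - [4.5,0,-1.5,0,0]

```text
t: 22.2
tcp_pos: [0.8535, 0.1433, 0.5277]
tcp_rot: [0.941, -0.021, 0.329, -0.081]
force: [-0.9, 0.2, 0.9]
gripper_width: 0.006
```

Call:
send_rows:
  rows:
    - [-4,0,0,0,0]
    - [-4,0,0,0,0]
    - [0,0,0,0,0]

```text
t: 22.5
tcp_pos: [0.8196, 0.149, 0.4977]
tcp_rot: [0.942, -0.021, 0.324, -0.081]
force: [1.1, 0.2, 0.2]
gripper_width: 0.004
```

```bash
python3 - <<'E'
from h import *
delta([.40,.10,.3])
s=r.read_state();print(Ro.from_quat(s["tcp_rot"]).as_matrix().round(3))
E
```

```text
t 22.5 tcp [0.8196 0.149  0.4977] xyaw -6.72 z [ 0.614  0.139 -0.777] q [0.109 0.529 0.61  0.073 1.325 1.733] d cm [-44.66   7.61 -11.1 ] twist None F [1.1 0.2 0.2] w 0.004
[[ 0.789  0.012  0.614]
 [-0.093 -0.986  0.139]
 [ 0.607 -0.167 -0.777]]
```

Tilt is 39° and stays. The upper finger face (tool x) is nearly perpendicular to the bar, which is what I want. Now back to in front of the rack.

Call:
send_rows:
  rows:
    - [-4.3,0.7,-1.6,0,0]
    - [-4.3,0.7,-1.6,0,0]
    - [-4.3,0.7,-1.6,0,0]
    - [-4.3,0.7,-1.6,0,0]
    - [-4.3,0.7,-1.6,0,0]
    - [-4.3,0.7,-1.6,0,0]
    - [-4.3,0.7,-1.6,0,0]
    - [-4.3,0.7,-1.6,0,0]
    - [-4.3,0.7,-1.6,0,0]
    - [-4.3,0.7,-1.6,0,0]

```text
t: 23.5
tcp_pos: [0.4065, 0.1004, 0.3613]
tcp_rot: [0.94, -0.021, 0.329, -0.082]
force: [-0.3, -0.0, 1.6]
gripper_width: 0.002
```

```bash
python3 - <<'E'
from h import *
delta([.46,.10,.2])
s=r.read_state();R=Ro.from_quat(s["tcp_rot"]).as_matrix();c=s["tcp_pos"];print(R.round(3))
for n in("side","top"):
    f=r.grab_frame(n);cv2.imwrite(f"pics/u_{n}.png",f["pixels"])
    for k in(0,.02,.034,.05,.1): print(n,k,proj(f,[c-R[:,2]*k]).round(1).tolist(),proj(f,[c+[0,0,k]]).round(1).tolist())
E
```

```text
t 23.5 tcp [0.4065 0.1004 0.3613] xyaw -6.85 z [ 0.623  0.14  -0.77 ] q [ 0.095 -0.573  2.006  0.094  1.023  1.691] d cm [-5.75  2.82 15.74] twist None F [-0.3 -0.   1.6] w 0.002
[[ 0.782  0.014  0.623]
 [-0.094 -0.986  0.14 ]
 [ 0.616 -0.168 -0.77 ]]
side 0 [[261.8, 145.3]] [[261.8, 145.3]]
side 0.02 [[255.4, 140.9]] [[261.1, 137.4]]
side 0.034 [[250.9, 137.8]] [[260.7, 131.7]]
side 0.05 [[245.5, 134.1]] [[260.1, 125.0]]
side 0.1 [[228.0, 121.9]] [[258.2, 103.2]]
top 0 [[261.3, 285.3]] [[261.3, 285.3]]
top 0.02 [[261.7, 290.4]] [[260.4, 284.9]]
top 0.034 [[262.0, 294.1]] [[259.9, 284.6]]
top 0.05 [[262.4, 298.4]] [[259.2, 284.2]]
top 0.1 [[263.5, 312.5]] [[256.8, 283.1]]
```

View pics/u_side.png

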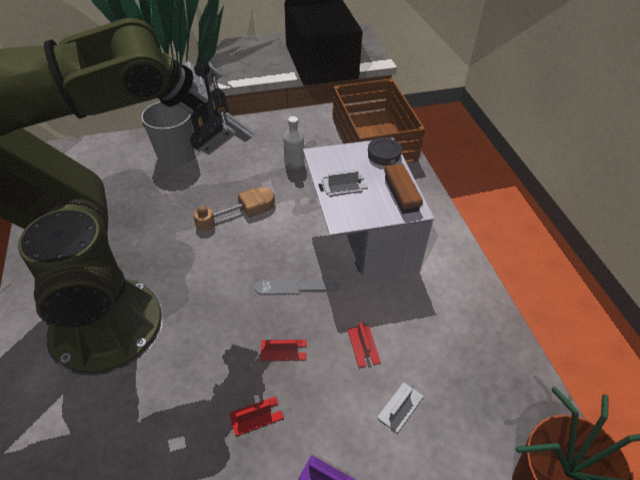

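View pics/u_top.png

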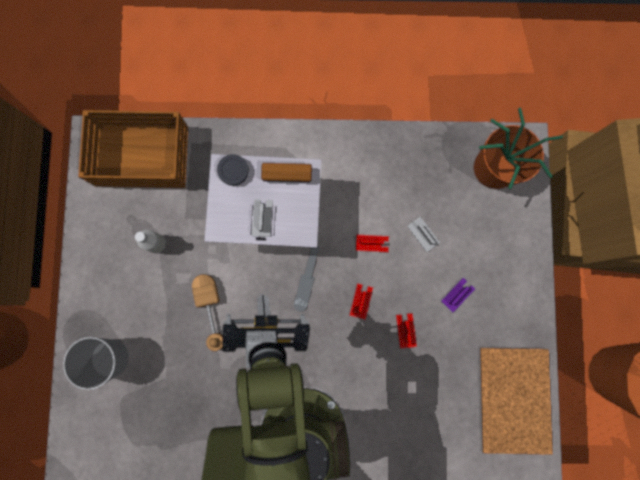

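The tip lies about 34 mm back along the tool axis in both views (side (252,137), top (263,294)). The fingers are in effect shorter than reported. Zooming in to measure.

```bash
python3 - <<'E'
import cv2,numpy as np
a=cv2.imread("pics/u_side.png")[60:160,170:270];b=cv2.imread("pics/u_top.png")[280:350,215:315]
cv2.imwrite("pics/z9.png",np.vstack([cv2.resize(a,None,fx=5,fy=5)[:340*1+160],cv2.resize(b,(500,350))])[:850][:,:][250:])
E
```

```text
(no output)
```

View pics/z9.png

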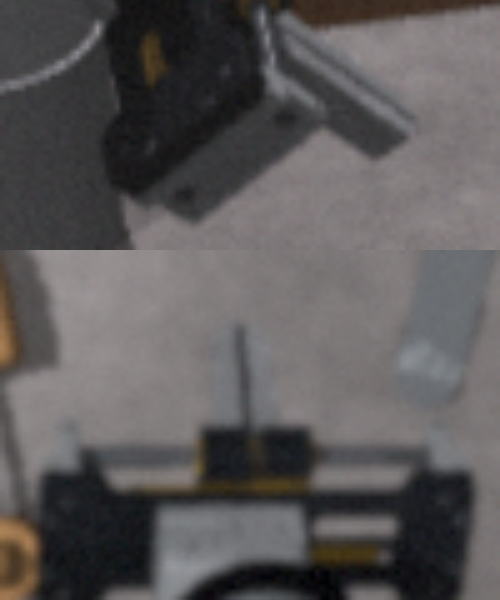

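The tilt is right but on the shallow side: at 39° the finger would meet the lip edge just at full stroke. I'll go back out and add about 5° of tilt for margin.

Call:
send_rows:
  rows:
    - [4.3,-0.7,1.6,0,0]
    - [4.3,-0.7,1.6,0,0]
    - [4.3,-0.7,1.6,0,0]
    - [4.3,-0.7,1.6,0,0]
    - [4.3,-0.7,1.6,0,0]
    - [4.3,-0.7,1.6,0,0]
    - [4.3,-0.7,1.6,0,0]
    - [4.3,-0.7,1.6,0,0]
    - [4.3,-0.7,1.6,0,0]
    - [4.3,-0.7,1.6,0,0]

```text
t: 24.6
tcp_pos: [0.8227, 0.1489, 0.5052]
tcp_rot: [0.941, -0.021, 0.329, -0.082]
force: [-0.0, 0.1, -0.7]
gripper_width: 0.004
```

Call:
send_rows:
  rows:
    - [4.5,0,0,0,0]
    - [4.5,0,-1.5,0,0]
    - [4.5,0,-1.5,0,0]
    - [4.5,0,-1.5,0,0]
    - [4.5,0,-1.5,0,0]
    - [4.5,0,-1.5,0,0]
    - [4.5,0,-1.5,0,0]

```text
t: 25.3
tcp_pos: [0.8316, 0.0903, 0.6283]
tcp_rot: [0.912, -0.023, 0.398, -0.093]
force: [0.5, 0.5, 0.3]
gripper_width: 0.005
```

```bash
python3 - <<'E'
from h import *
delta([.40,.10,.3])
s=r.read_state();print(Ro.from_quat(s["tcp_rot"]).as_matrix().round(3))
E
```

```text
t 25.3 tcp [0.8316 0.0903 0.6283] xyaw -9.60 z [ 0.731  0.152 -0.666] q [0.011 0.613 0.235 0.145 1.462 1.68 ] d cm [-53.26   3.79  -9.54] twist None F [0.5 0.5 0.3] w 0.005
[[ 0.682  0.033  0.731]
 [-0.115 -0.982  0.152]
 [ 0.722 -0.188 -0.666]]
```

Call:
send_rows:
  rows:
    - [-4.6,0.2,-1.4,0,0]
    - [-4.6,0.2,-1.4,0,0]
    - [-4.6,0.2,-1.4,0,0]
    - [-4.6,0.2,-1.4,0,0]
    - [-4.6,0.2,-1.4,0,0]
    - [-4.6,0.2,-1.4,0,0]
    - [-4.6,0.2,-1.4,0,0]
    - [-4.6,0.2,-1.4,0,0]
    - [-4.6,0.2,-1.4,0,0]
    - [-4.6,0.2,-1.4,-5.3,0]

```text
t: 26.3
tcp_pos: [0.4875, 0.1015, 0.4352]
tcp_rot: [0.911, 0.02, 0.405, -0.075]
force: [0.2, 0.6, 0.9]
gripper_width: 0.005
```

Call:
send_rows:
  rows:
    - [0,0,0,0,0]
    - [0,0,0,0,0]

```text
t: 26.5
tcp_pos: [0.4887, 0.1017, 0.4357]
tcp_rot: [0.911, 0.02, 0.404, -0.075]
force: [0.7, -0.0, -0.6]
gripper_width: 0.008
```

```bash
cat > lock.py <<'E'
from h import *
B=np.array([.539,.121,.182])
def rel():
    s=r.read_state();R=Ro.from_quat(s["tcp_rot"]).as_matrix();tip=s["tcp_pos"]-.035*R[:,2]
    # want: axis 'gap' below bar along toolx, tip 'e' beyond
    print("t",s["t"],"tip",tip.round(4),"tilt",np.degrees(np.arccos(-R[2,2])).round(1),"q",s["q"].round(2),"F",s["force"].round(1));print(R.round(3))
    for name,gap,e,up in(("standoff",.026,-.05,0),("under",.021,.008,0),("touch",.015,.008,0),("full",.015,.008,.008)):
        T=B+[0,0,up]-gap*R[:,0]+e*R[:,2]
        # center along y of bar: shift along tool y
        d=R.T@(T-tip);print(name,"target tip",T.round(4),"d cm",(d*100).round(2))
    return R,tip
E
python3 - <<'E'
from lock import *
R,tip=rel();f=r.grab_frame("side");print(proj(f,[tip+R[:,0]*a+R[:,1]*b for a in(-.008,.008) for b in(-.012,.012)]).round(1).tolist())
cv2.imwrite("pics/v.png",f["pixels"])
g=r.grab_frame("top");print(proj(g,[tip+R[:,0]*a+R[:,1]*b for a in(-.008,.008) for b in(-.012,.012)]).round(1).tolist())
P=proj(f,[tip])[0].astype(int);Q=proj(g,[tip])[0].astype(int)
h=lambda im,p:cv2.resize(im[p[1]-45:p[1]+25,p[0]-40:p[0]+40],None,fx=5,fy=5)
cv2.imwrite("pics/v2.png",np.hstack([h(f["pixels"],P),h(g["pixels"],Q+[0,20])]));print(P,Q)
E
```

```text
t 26.5 tip [0.463  0.0963 0.4589] tilt 48.5 q [ 0.07 -0.44  1.84  0.13  0.9   1.56] F [ 0.7 -0.  -0.6]
[[ 0.673  0.097  0.733]
 [-0.025 -0.988  0.153]
 [ 0.739 -0.122 -0.662]]
standoff target tip [0.4848 0.114  0.1959] d cm [-18.02   1.66  19.29]
under target tip [0.5307 0.1228 0.1612] d cm [-17.52   1.66  25.09]
touch target tip [0.5348 0.1226 0.1656] d cm [-16.92   1.66  25.09]
full target tip [0.5348 0.1226 0.1736] d cm [-16.33   1.57  24.56]
[[283.2, 100.7], [286.9, 108.6], [288.5, 94.7], [292.3, 102.7]]
[[254.2, 260.1], [265.3, 259.3], [253.9, 254.5], [265.1, 253.8]]
[287 101] [259 256]
```

View pics/v2.png

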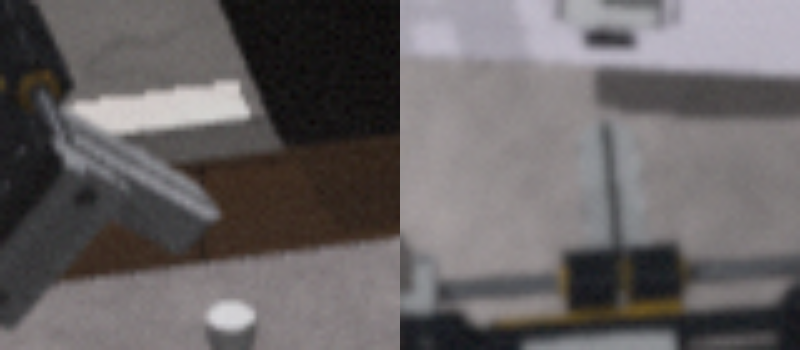

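Tip height and position agree in both views to a few mm. Going to the standoff in front of the lip.

Call:
send_rows:
  rows:
    - [-3,0.3,3.2,0,0]
    - [-3,0.3,3.2,0,0]
    - [-3,0.3,3.2,0,0]
    - [-3,0.3,3.2,0,0]
    - [-3,0.3,3.2,0,0]
    - [-3,0.2,3.2,0,0]
    - [0,0,0,0,0]
    - [0,0,0,0,0]

```text
t: 27.4
tcp_pos: [0.5084, 0.1187, 0.1687]
tcp_rot: [0.913, 0.02, 0.4, -0.075]
force: [-0.1, -0.1, 0.7]
gripper_width: 0.007
```

```bash
python3 - <<'E'
from lock import *
R,tip=rel();f=r.grab_frame("side");print(proj(f,[tip]))
cv2.imwrite("pics/w.png",cv2.resize(f["pixels"][130:230,230:380],None,fx=5,fy=5))
g=r.grab_frame("top");print(proj(g,[tip]))
cv2.imwrite("pics/w2.png",cv2.resize(g["pixels"][200:290,210:310],None,fx=6,fy=6))
E
```

```text
t 27.4 tip [0.483  0.1134 0.1921] tilt 48.0 q [ 0.12 -0.17  2.28  0.31  0.21  1.37] F [-0.1 -0.1  0.7]
[[ 0.68   0.096  0.727]
 [-0.024 -0.988  0.153]
 [ 0.733 -0.122 -0.669]]
standoff target tip [0.485  0.114  0.1964] d cm [ 0.45 -0.09 -0.13]
under target tip [0.5305 0.1227 0.1613] d cm [ 0.95 -0.09  5.67]
touch target tip [0.5346 0.1226 0.1657] d cm [ 1.55 -0.09  5.67]
full target tip [0.5346 0.1226 0.1737] d cm [ 2.14 -0.19  5.13]
[[298.15126308 195.52384134]]
[[263.26661571 259.53667012]]
```

View pics/w.png

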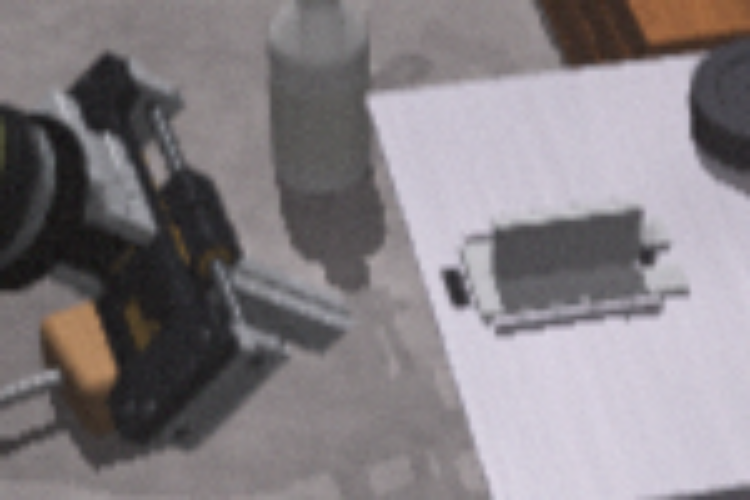

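View pics/w2.png

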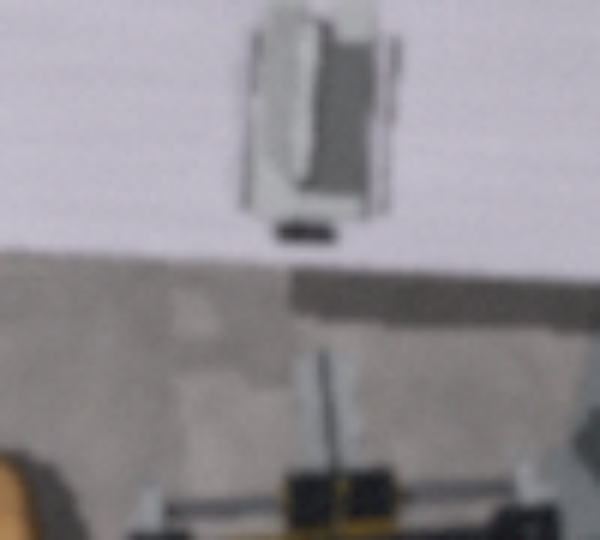

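```bash
python3 - <<'E'
import numpy as np
from scipy.optimize import least_squares
D=[([.3004,1.5216,1.3207],np.hypot(.1560,.5271),.1669),([.128,1.499,1.515],np.hypot(.4205,.2705),.2674),([.370,1.699,1.072],np.hypot(.4276,.3106),.0581),([.4407,1.7312,.9698],np.hypot(.4273,.3104),.0094),([.334,1.274,1.536],np.hypot(.579,.0848),.2559),([.4,1.301,1.44],np.hypot(.5927,.1194),.2048),([-.03,1.549,1.619],np.hypot(.4202,.1268),.3188),([.943,.236,1.913],np.hypot(.7639,.196),.2955),([.766,.236,1.53],np.hypot(.8532,.1763),.481),([-.44,1.84,.9],np.hypot(.4887,.1017),.4357),([-.573,2.006,1.023],np.hypot(.4065,.1004),.3613)]
def fk(p,q):
    a,h,L1,L2,L3,o1,o2=p;t1=q[0]+o1;t2=q[0]+q[1]+o2;t3=sum(q)
    return np.array([a+L1*np.sin(t1)+L2*np.sin(t2)+L3*np.sin(t3),h+L1*np.cos(t1)+L2*np.cos(t2)+L3*np.cos(t3)])
f=lambda p:np.concatenate([fk(p,q)-[R,z] for q,R,z in D])
s=least_squares(f,[0,.35,.4,.35,.2,0,0]);print(s.x.round(3),np.abs(s.fun).max())
P=s.x
# ik: tcp = tip + .035 z
for tilt in(48,45,43,40,37,34):
    th=np.pi-np.radians(tilt);u=np.array([np.sin(th),np.cos(th)]);n=np.array([-u[1],u[0]])
    B=np.array([np.hypot(.539,.121),.182])
    for gap,e,up in((.026,-.05,0),(.021,.010,0),(.015,.010,.008)):
        T=B+[0,up]-gap*n+e*u+.035*u
        k=least_squares(lambda q:np.r_[fk(P,q)-T,(sum(q)-th)],[0,2,.3]);print(tilt,gap,k.x.round(2),k.cost<1e-8)
E
```

```text
[0.001 0.224 0.423 0.45  0.31  0.001 0.091] 0.001367395336646371
48 0.026 [-0.18  2.27  0.21] True
48 0.021 [0.02 2.2  0.08] True
48 0.015 [0.   2.18 0.12] True
45 0.026 [-0.17  2.23  0.29] True
45 0.021 [0.02 2.17 0.17] True
45 0.015 [0.   2.15 0.2 ] True
43 0.026 [-0.17  2.21  0.35] True
43 0.021 [0.02 2.15 0.22] True
43 0.015 [0.01 2.13 0.26] True
40 0.026 [-0.16  2.17  0.43] True
40 0.021 [0.02 2.12 0.3 ] True
40 0.015 [0.01 2.09 0.34] True
37 0.026 [-0.14  2.12  0.51] True
37 0.021 [0.03 2.08 0.38] True
37 0.015 [0.02 2.06 0.42] True
34 0.026 [-0.12  2.08  0.59] True
34 0.021 [0.04 2.05 0.46] True
34 0.015 [0.03 2.02 0.49] True
```

It's feasible. Sliding in under the bar with a 3 cm gap, then checking.

Call:
send_rows:
  rows:
    - [0.1,0,1,0,0]
    - [0.1,0,1,0,0]
    - [0.1,0,1,0,0]
    - [0.1,0,1,0,0]
    - [0.1,0,1,0,0]
    - [0,0,1,0,0]
    - [0,0,0,0,0]
    - [0,0,0,0,0]

```text
t: 28.3
tcp_pos: [0.5545, 0.1278, 0.1324]
tcp_rot: [0.913, 0.02, 0.4, -0.075]
force: [0.3, 0.3, -0.0]
gripper_width: 0.003
```

```bash
python3 - <<'E'
from lock import *
R,tip=rel();f=r.grab_frame("side")
cv2.imwrite("pics/x1.png",cv2.resize(f["pixels"][130:230,230:380],None,fx=5,fy=5))
E
```

```text
t 28.3 tip [0.5291 0.1224 0.1558] tilt 48.1 q [0.13 0.02 2.21 0.67 0.09 1.02] F [ 0.3  0.3 -0. ]
[[ 0.679  0.097  0.728]
 [-0.024 -0.988  0.154]
 [ 0.734 -0.122 -0.668]]
standoff target tip [0.4849 0.1139 0.1963] d cm [ 0.   -0.08 -6.05]
under target tip [0.5306 0.1227 0.1612] d cm [ 0.5  -0.08 -0.25]
touch target tip [0.5346 0.1226 0.1656] d cm [ 1.1  -0.08 -0.25]
full target tip [0.5346 0.1226 0.1736] d cm [ 1.69 -0.18 -0.78]
```

View pics/x1.png

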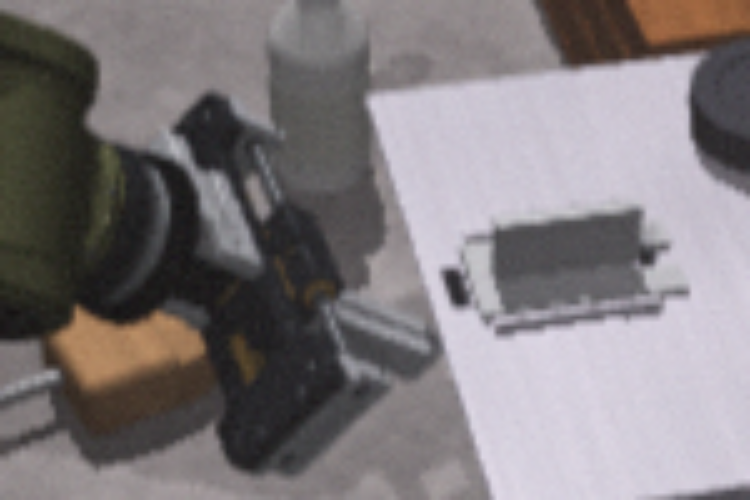

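Call:
send_rows:
  rows:
    - [0,0,0.5,0,0]
    - [0.4,0,0,0,0]
    - [0.3,0,0,0,0]
    - [0,0,0,0,0]
    - [0,0,0,0,0]

```text
t: 28.85
tcp_pos: [0.5623, 0.1282, 0.133]
tcp_rot: [0.913, 0.02, 0.4, -0.075]
force: [-0.8, 1.4, -0.4]
gripper_width: 0.009
```

```bash
python3 - <<'E'
from lock import *
R,tip=rel()
E
```

```text
t 28.85 tip [0.5368 0.1229 0.1564] tilt 48.0 q [0.13 0.04 2.19 0.64 0.1  1.04] F [-0.8  1.4 -0.4]
[[ 0.68   0.096  0.727]
 [-0.024 -0.988  0.153]
 [ 0.733 -0.121 -0.669]]
standoff target tip [0.485  0.114  0.1964] d cm [-0.57 -0.1  -6.58]
under target tip [0.5305 0.1227 0.1612] d cm [-0.07 -0.1  -0.78]
touch target tip [0.5346 0.1226 0.1656] d cm [ 0.53 -0.1  -0.78]
full target tip [0.5346 0.1226 0.1736] d cm [ 1.12 -0.2  -1.32]
```

Now straight up in the world, in small steps, watching the force.

Call:
send_rows:
  rows:
    - [0.2,0,-0.2,0,0]
    - [0.2,0,-0.2,0,0]
    - [0.15,0,-0.1,0,0]
    - [0,0,0,0,0]
    - [0,0,0,0,0]

```text
t: 29.35
tcp_pos: [0.562, 0.1274, 0.1394]
tcp_rot: [0.914, 0.02, 0.399, -0.075]
force: [-3.7, 0.3, -1.4]
gripper_width: 0.004
```

```bash
python3 - <<'E'
from lock import *
R,tip=rel()
E
```

```text
t 29.35 tip [0.5366 0.122  0.1628] tilt 47.9 q [0.13 0.02 2.18 0.54 0.12 1.14] F [-3.7  0.3 -1.4]
[[ 0.681  0.096  0.726]
 [-0.024 -0.988  0.153]
 [ 0.732 -0.121 -0.67 ]]
standoff target tip [0.485  0.114  0.1965] d cm [-1.03 -0.11 -6.13]
under target tip [0.5305 0.1227 0.1613] d cm [-0.53 -0.11 -0.33]
touch target tip [0.5346 0.1226 0.1657] d cm [ 0.07 -0.11 -0.33]
full target tip [0.5346 0.1226 0.1737] d cm [ 0.65 -0.21 -0.87]
```

Contact is felt (-3.7 N in x) at the predicted gap. Pressing up.

Call:
send_rows:
  rows:
    - [0.15,0.03,-0.13,0,0]
    - [0.15,0.03,-0.13,0,0]
    - [0.15,0.03,-0.13,0,0]
    - [0,0,0,0,0]

```text
t: 29.75
tcp_pos: [0.562, 0.126, 0.1448]
tcp_rot: [0.914, 0.02, 0.398, -0.075]
force: [-6.2, 3.0, -1.5]
gripper_width: 0.006
```

```bash
python3 - <<'E'
from lock import *
R,tip=rel();f=r.grab_frame("side")
cv2.imwrite("pics/y1.png",cv2.resize(f["pixels"][160:210,305:380],None,fx=9,fy=9,interpolation=cv2.INTER_CUBIC))
E
```

```text
t 29.75 tip [0.5366 0.1207 0.1683] tilt 47.8 q [0.12 0.01 2.18 0.5  0.13 1.18] F [-6.2  3.  -1.5]
[[ 0.682  0.097  0.725]
 [-0.023 -0.988  0.154]
 [ 0.731 -0.121 -0.671]]
standoff target tip [0.485  0.1139 0.1966] d cm [-1.44 -0.18 -5.74]
under target tip [0.5305 0.1227 0.1613] d cm [-0.94 -0.18  0.06]
touch target tip [0.5346 0.1226 0.1657] d cm [-0.34 -0.18  0.06]
full target tip [0.5346 0.1226 0.1737] d cm [ 0.25 -0.27 -0.48]
```

View pics/y1.png

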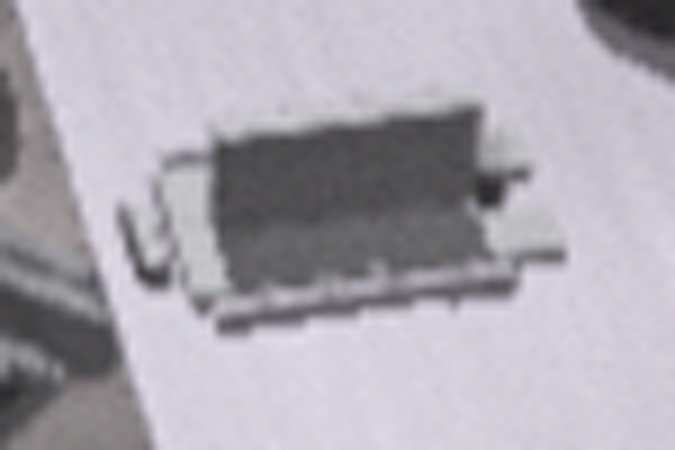

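The bolt is coming up in the slot at (150,230). Continuing.

Call:
send_rows:
  rows:
    - [0.15,0,-0.13,0,0]
    - [0.15,0,-0.13,0,0]
    - [0.1,0,-0.1,0,0]
    - [0,0,0,0,0]

```text
t: 30.2
tcp_pos: [0.5605, 0.1253, 0.1476]
tcp_rot: [0.915, 0.02, 0.396, -0.075]
force: [-7.9, 3.2, -16.5]
gripper_width: 0.005
```

```bash
python3 - <<'E'
from lock import *
R,tip=rel();f=r.grab_frame("side")
cv2.imwrite("pics/y2.png",cv2.resize(f["pixels"][160:210,305:380],None,fx=9,fy=9,interpolation=cv2.INTER_CUBIC))
E
```

```text
t 30.2 tip [0.5352 0.1199 0.1712] tilt 47.5 q [0.12 0.   2.18 0.46 0.15 1.23] F [ -7.9   3.2 -16.5]
[[ 0.686  0.097  0.721]
 [-0.023 -0.988  0.154]
 [ 0.727 -0.122 -0.675]]
standoff target tip [0.4851 0.1139 0.1969] d cm [-1.56 -0.2  -5.44]
under target tip [0.5304 0.1227 0.1613] d cm [-1.06 -0.2   0.36]
touch target tip [0.5345 0.1226 0.1657] d cm [-0.46 -0.2   0.36]
full target tip [0.5345 0.1226 0.1737] d cm [ 0.12 -0.3  -0.18]
```

View pics/y2.png

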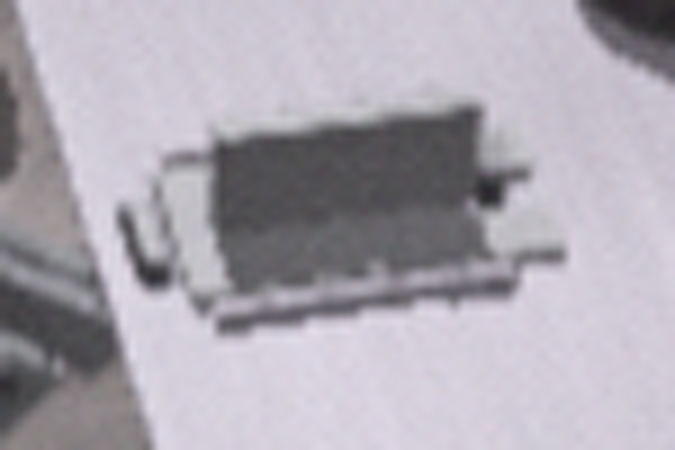

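```bash
python3 - <<'E'
from lock import *
f=r.grab_frame("side");ex=np.array([.9993,-.037,0]);ey=np.array([.037,.9993,0])
im=cv2.resize(f["pixels"][170:200,312:340],None,fx=20,fy=20,interpolation=cv2.INTER_CUBIC)
for z,col in((.2,(0,0,255)),(.2045,(255,0,0)),(.2065,(0,200,0))):
    P=[np.array([.539,.121,z])+a*ex+b*ey for a,b in((-.003,-.012),(.003,-.012),(.003,.012),(-.003,.012))]
    q=((proj(f,P)-[312,170]+.5)*20).round().astype(int);print(z,q.tolist());cv2.polylines(im,[q.reshape(-1,1,2)],True,col,1)
cv2.imwrite("pics/y3.png",im)
E
```

```text
0.2 [[179, 423], [229, 416], [185, 281], [136, 288]]
0.2045 [[180, 394], [230, 387], [186, 252], [136, 259]]
0.2065 [[180, 382], [230, 375], [186, 240], [136, 246]]
```

View pics/y3.png

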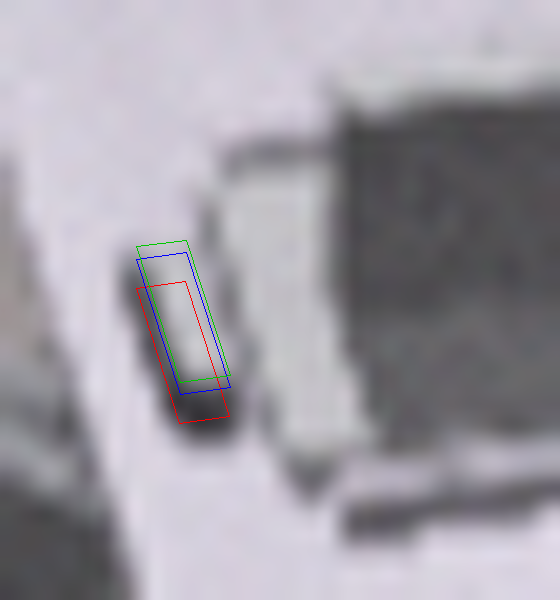

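The bolt's lower top edge (about y=382) matches the fully raised outline. One more gentle push to make sure it's at the stop.

Call:
send_rows:
  rows:
    - [0.08,0,-0.06,0,0]
    - [0,0,0,0,0]
    - [0,0,0,0,0]

```text
t: 30.6
tcp_pos: [0.5602, 0.1252, 0.1478]
tcp_rot: [0.915, 0.02, 0.395, -0.075]
force: [-7.9, 3.5, -19.5]
gripper_width: 0.003
```

```bash
python3 - <<'E'
from lock import *
R,tip=rel()
E
```

```text
t 30.6 tip [0.535  0.1198 0.1715] tilt 47.4 q [0.12 0.   2.18 0.45 0.15 1.23] F [ -7.9   3.5 -19.5]
[[ 0.687  0.097  0.72 ]
 [-0.022 -0.988  0.154]
 [ 0.726 -0.122 -0.676]]
standoff target tip [0.4851 0.1139 0.1969] d cm [-1.56 -0.21 -5.4 ]
under target tip [0.5303 0.1227 0.1613] d cm [-1.06 -0.21  0.4 ]
touch target tip [0.5345 0.1226 0.1657] d cm [-0.46 -0.21  0.4 ]
full target tip [0.5345 0.1226 0.1737] d cm [ 0.12 -0.3  -0.14]
```

A firm stop. Backing off: down away from the bar, then out along the tool axis.

Call:
send_rows:
  rows:
    - [-0.5,0,0,0,0]
    - [-0.7,0,0,0,0]
    - [0,0,-1,0,0]
    - [0,0,-2,0,0]
    - [0,0,-3,0,0]
    - [0,0,-3,0,0]
    - [0,0,-3,0,0]
    - [0,0,-3,0,0]
    - [0,0,0,0,0]
    - [0,0,0,0,0]

```text
t: 31.6
tcp_pos: [0.4468, 0.1022, 0.2453]
tcp_rot: [0.912, 0.02, 0.402, -0.075]
force: [-0.1, 0.2, -1.2]
gripper_width: 0.003
```

```bash
python3 - <<'E'
from lock import *
R,tip=rel();f=r.grab_frame("side");cv2.imwrite("pics/f.png",f["pixels"])
ex=np.array([.9993,-.037,0]);ey=np.array([.037,.9993,0])
im=cv2.resize(f["pixels"][165:200,312:375],None,fx=12,fy=12,interpolation=cv2.INTER_CUBIC)
for z,col in((.2,(0,0,255)),(.2065,(0,200,0))):
    P=[np.array([.539,.121,z])+a*ex+b*ey for a,b in((-.003,-.012),(.003,-.012),(.003,.012),(-.003,.012))]
    q=((proj(f,P)-[312,165]+.5)*12).round().astype(int);cv2.polylines(im,[q.reshape(-1,1,2)],True,col,1)
cv2.imwrite("pics/f2.png",im)
g=r.grab_frame("top");cv2.imwrite("pics/f3.png",g["pixels"])
# insert outline at plate top
m=blob(g["pixels"],(250,196,275,240),0)
E
```

```text
t 31.6 tip [0.4212 0.0969 0.2686] tilt 48.2 q [ 0.08 -0.49  2.3   0.19  0.5   1.48] F [-0.1  0.2 -1.2]
[[ 0.677  0.096  0.73 ]
 [-0.024 -0.988  0.153]
 [ 0.736 -0.121 -0.666]]
standoff target tip [0.4849 0.114  0.1962] d cm [-1.07 -0.2   9.74]
under target tip [0.5306 0.1227 0.1612] d cm [-0.57 -0.2  15.54]
touch target tip [0.5347 0.1226 0.1656] d cm [ 0.03 -0.2  15.54]
full target tip [0.5347 0.1226 0.1736] d cm [ 0.62 -0.3  15.  ]
```

View pics/f.png

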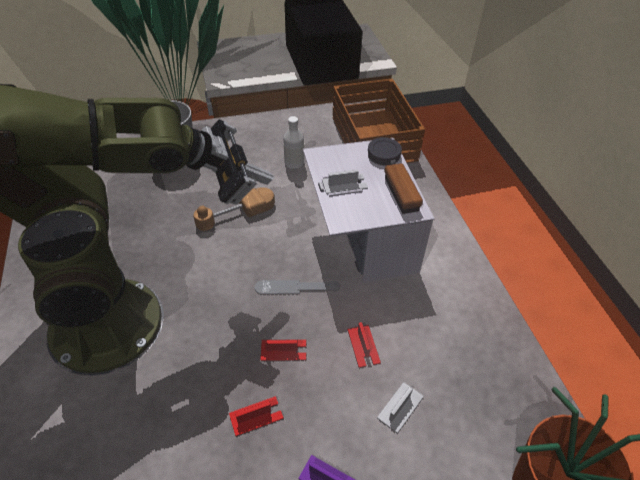

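View pics/f2.png

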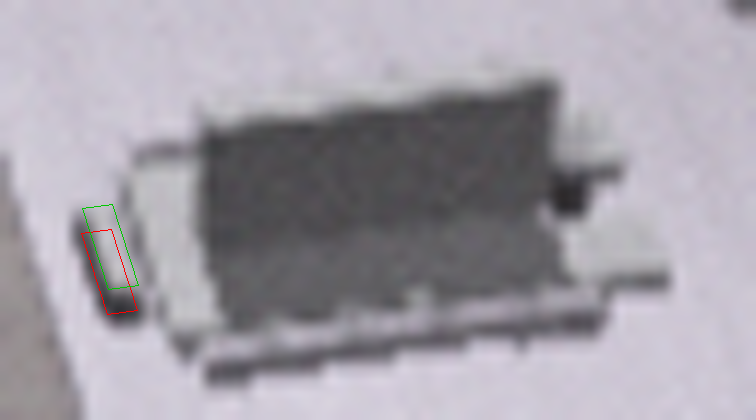

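View pics/f3.png

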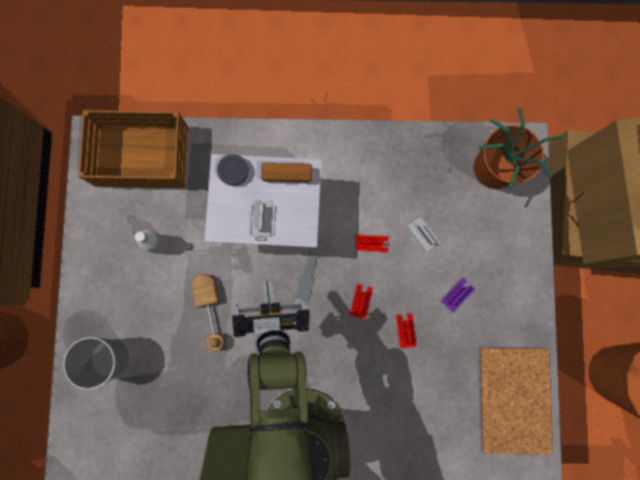

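The bolt stands up at the 6.5 mm outline, the insert is seated with the pin in its notch (570,190), the other things look unmoved, and the arm is clear. Handing in.

```bash
python3 -c "
from cell import r
print(r.job_done(), r.read_state()['t'])"
```

```text
the job is handed in; nothing more can be done
the job is handed in; nothing more can be done
```

I seated the notched insert on the rack, let go of it, locked it by pressing the bar up from below, and handed the job in at about 32 s.

- **Insert:** the last pictures show it flat between the rails, rib up, with the pin in its notch.
- **Lock:** the bolt stands up in front of the insert, and its top fits the outline for fully raised to within about 1 mm. The bar met a firm stop at about 20 N, after about 8 mm of lift.
- **Other things:** none of them looked moved by eye, and I did not remeasure them at the end. The arm was clear with almost no force on it.

Two things did not go as expected:

- **Fingertips:** they sit about 35 mm further back along the tool than the reported TCP. Because of that, the first two grasps closed above the rib, but the insert stayed where it was. I corrected for it from the pictures.
- **Tilt:** the move rows have no tilt, so I got it by driving the arm past its reach. It ended at about 48°, a little over the suggested 35–45°, and it still worked.

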